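# Stand two precision drivers in a leaning tube rack with one blocked tube

### The job

Put both precision screwdrivers, orange and cyan, away in the leaning rack: each blade-down in a tube of its own, dropped fully home to the tube's foot pad and let go. One of the three tubes is blocked deep inside by a jammed plug that cannot be seen from outside, so feel for it: a driver that stops well short must come out again and go into another tube. Do not disturb the screw jar, the tip cleaner or the loupe.

Things in the scene. Friction and masses are not known exactly. Their poses are not given: they have to be found in the camera images.
- driver_orange: precision screwdriver, orange handle, about 22 g, 122 mm long: round blade 3 mm thick and 34 mm long, then a round handle 10 mm thick to the end. Origin at the very tip of the blade; z runs from the tip along the driver to the handle's end. Starts lying level and loose in cradle_a's notches, tip roughly away from the robot
- driver_cyan: precision screwdriver, cyan (light blue) handle, about 22 g, 118 mm long: round blade 3 mm thick and 34 mm long, then a round handle 10 mm thick to the end. Origin at the very tip of the blade; z runs from the tip along the driver to the handle's end. Starts lying level and loose in cradle_b's notches, tip roughly to the robot's right
- rack: aluminium rack, fixed, base 105 x 174 x 10 mm, with three leaning tubes in a row along its y axis, 62 mm apart, between two 6 mm side cheeks (79 to 86 mm from the middle, up to 70 mm high). Origin at the centre of the underside; x points away from the robot. The tubes' mouths are 72 mm above the bench
- tube_left: left tube of the rack (as the robot sees it), grey, round, bore 18 mm, outside 24 mm. Origin at the centre of the bore's floor; z runs up the bore and out of the mouth, 55 mm from the origin; y along the row. Leans 30 degrees, mouth towards the robot. On the floor: a rubber pad 3 mm thick or, in one tube (another each time), a jammed plug 32 mm high: there a driver stops 29 mm short
- tube_middle: middle tube of the rack (as the robot sees it), grey, round, bore 18 mm, outside 24 mm. Origin at the centre of the bore's floor; z runs up the bore and out of the mouth, 55 mm from the origin; y along the row. Leans 30 degrees, mouth towards the robot. On the floor: a rubber pad 3 mm thick or, in one tube (another each time), a jammed plug 32 mm high: there a driver stops 29 mm short
- tube_right: right tube of the rack (as the robot sees it), grey, round, bore 18 mm, outside 24 mm. Origin at the centre of the bore's floor; z runs up the bore and out of the mouth, 55 mm from the origin; y along the row. Leans 30 degrees, mouth towards the robot. On the floor: a rubber pad 3 mm thick or, in one tube (another each time), a jammed plug 32 mm high: there a driver stops 29 mm short
- cradle_a: black fixed cradle, base 88 x 34 x 6 mm, for the orange driver. Two V-notched posts, 6 mm thick, 29 mm wide, 41 mm high, at x = -33 and +33 mm carry the driver along x, its axis 36 mm above the bench, tip at x = +74 mm: the handle is free between 44 and 104 mm from the tip. Origin at the centre of the underside.
- cradle_b: black fixed cradle, base 88 x 34 x 6 mm, for the cyan driver. Two V-notched posts, 6 mm thick, 29 mm wide, 41 mm high, at x = -33 and +33 mm carry the driver along x, its axis 36 mm above the bench, tip at x = +74 mm: the handle is free between 44 and 104 mm from the tip. Origin at the centre of the underside.
- screw_jar: loose white screw jar with a green lid, 42 mm across, 48 mm high, behind the rack, left of the microscope. A bystander: must stay where it stands. Origin at the centre of the underside
- cleaner: loose black round tip cleaner with brass wool, 58 mm across, 32 mm high, on the blue mat. A bystander: must stay where it stands. Origin at the centre of the underside
- loupe: loose black eye loupe standing on its wide end, 36 mm across, 36 mm high, on the blue mat. A bystander: must stay where it stands. Origin at the centre of the underside

How it is judged:
At the end, for the whole second after the job is handed in: Each driver stands blade-down in a tube of the rack, its tip within 15 mm of the centre of that tube's floor and its axis within 0.35 rad of the tube's; both are released and at rest (slower than 20 mm/s) (((distance between driver_orange and tube_left below 0.015 m and angle between the z axis of driver_orange and the z axis of tube_left, either way round below 0.35 rad) or (distance between driver_orange and tube_middle below 0.015 m and angle between the z axis of driver_orange and the z axis of tube_middle, either way round below 0.35 rad) or (distance between driver_orange and tube_right below 0.015 m and angle between the z axis of driver_orange and the z axis of tube_right, either way round below 0.35 rad)) and linear speed of each of driver_orange, driver_cyan below 0.02 m/s and contact force between the fingers and driver_orange below 0.1 N and ((distance between driver_cyan and tube_left below 0.015 m and angle between the z axis of driver_cyan and the z axis of tube_left, either way round below 0.35 rad) or (distance between driver_cyan and tube_middle below 0.015 m and angle between the z axis of driver_cyan and the z axis of tube_middle, either way round below 0.35 rad) or (distance between driver_cyan and tube_right below 0.015 m and angle between the z axis of driver_cyan and the z axis of tube_right, either way round below 0.35 rad)) and contact force between the fingers and driver_cyan below 0.1 N); the robot touches nothing.
It fails at once if the screw jar is pushed more than 30 mm from its place (distance of screw_jar from where it was at the start of the episode above 0.03 m).
It fails at once if the tip cleaner is pushed more than 30 mm from its place (distance of cleaner from where it was at the start of the episode above 0.03 m).
It fails at once if the loupe is pushed more than 30 mm from its place (distance of loupe from where it was at the start of the episode above 0.03 m).
It also fails if it takes over 64 s, if anything falls off the work surface, if the arm or the gripper's body presses on something with over 40 N, if the wrist force passes 120 N, or if a joint passes its speed limit or range.

### The arm

A 7-joint arm with a two-finger parallel gripper is mounted at the origin on a cart in front of the work surface, level with it; the furniture and walls round the work are solid. World frame = base frame: x ahead of the robot, y to its left, z up, the work surface at z = 0. Lengths are in m, angles in rad, forces in N, time in s.
With the tool pointing down it reaches from about 0.425 to 0.925 m from the base axis. Payload 6.8 kg.
Tool frame: the origin (TCP) lies at the very end of the fingers, on their centre line; the grasp point (between the pads) lies 19 mm behind it; z points along the fingers, y is the line along which they close (so a half turn about z gives the same grasp; the last joint's range is limited). The gripper opens to 85 mm and grips with 20 to 120 N. Pads are 22 mm wide; open, the fingers measure 114 mm over their backs; the gripper's body (76 mm by 85 mm) begins 54 mm behind the grasp point. The pads swing forward as they close: fully open they stand 13 mm farther back than shut.
Start: joints at [-1.442, 0.477, 0.022, 1.555, -0.011, 1.109, -0.083], TCP at [0.158, 0.656, 0.231] pointing down, gripper open.
Joint ranges: [-2.96, 2.96], [-0.34, 2.1], [-1.41, 1.46], [0.24, 2.44], [-1.37, 4.51], [0.17, 1.92], [-2.96, 2.96]. Speed limits (rad/s): [2.39, 2.39, 3.14, 3.14, 3.14, 3.14, 3.14].

### API

Orientations are given as a unit quaternion [w, x, y, z].
In Python, from station import bot gives the robot as it stands.
- The arm moves only by the tool apply_moves, never from a script. Its argument "deltas" is a list of rows, each a list of 3 entries, a list of its own where there are three numbers: the closure, from 0 (fully open) to 1 (shut), then the shift along the tool's x, y, z in units of 0.2 m (1.0 is 0.2 m), then the turn about the tool's z in units of 2 pi rad (1.0 is 2 pi rad). A call has 1 to 12 rows; each row is the pose to reach, as a shift and turn from the pose commanded when the call began, along the tool's axes at that moment, turning the shorter way round; what a row does not reach only later rows make up. A row lasts 1/10 s, in which the tool goes at most 50 mm and 8.59 degrees, less where a joint would pass 70% of its speed; a pose out of reach is approached as far as the arm can. A call with a number of a shift or a turn outside -1 to 1 is refused whole. A call with a gripper value outside its range is refused whole. The fingers move at their own pace and stop on an object; "squeeze" is the grip in N (left out, the last holds). Time passes only in rows, so rows that repeat a pose let the fingers close. It gives the time, the measured TCP pose, the force, the opening and the grip force at its end, in the units of the state.
- bot.get_obs(): the state, without advancing time (a new reading comes with each control period).
- bot.read_camera(name): name is "scene" or "top" or "wrist"; returns a dict with "color" (400x640x3 uint8, red, green, blue), "intrinsics" (3x3 intrinsics, pixels), "pose" (4x4, takes a point from camera to world coordinates); the wrist camera has in their place "hand_eye" (4x4, takes a point from camera to tool coordinates, whose origin is the TCP and whose axes are the flange's). Camera axes: x right, y down, z forward; pixel columns grow to the right and rows downward; lengths in m; the calibration is good to about 2 mm. A picture is of the moment at which its call begins: read the wrist's pose just before it. There is no depth.
- bot.hand_in(): hands the job in; it is judged then, once.
Trained networks look in a picture, given as the dict that the camera call returned (one of the last four; its "shot" number tells which), for a name from the list of things; names that differ only in an ending like _2 or _b are one class to them, and where a whole thing is asked for, a point or a joint stands for the part that bears it (a point fixed in the world has none). Each returns a list of dicts, best first, with "confidence" (0 to 1); they miss things now and then, are a little off and sometimes report something else, mostly with a low value. They report only what shows in the picture. A call takes as long as a camera call.
- bot.look_for(picture, target): "point" ([x, y, z] in m, in world coordinates, good to about 4 mm: the middle of the surface that is visible of it).
The state is a dict: "t": time; "q": joint angles; "joint_vel": joint speeds; "joint_torque": joint torques, N m; "eef_pos": TCP position; "tool_rot": TCP orientation; "contact_force": force on the tool from outside, world axes, zero at the start; "torque": the same for the moment, N m; "gripper_width": opening from 0.0 (shut) to 1.0 (fully open); "grasp_force": force on a finger pad.
Only numpy, scipy, OpenCV 4.12 (cv2) and the standard library are available. Lean on these libraries where they do the work, as an engineer would, in place of code of your own. Each camera call takes 0.05 s, during which the arm holds its last target. There are 200 camera calls.

## Working session

There is one attempt and no reset: what is moved stays moved. The work goes in short steps, Python scripts to look and compute and a tool call to move; the robot and the scene stay as the last step left them, time stands still between calls to the robot, and variables do not carry over. Pictures are saved under pics/ and viewed, at most 10 in all, crops included, and the job is handed in when it is done.

Besides the shell and the picture viewer there is one more tool, called after "Request:" as name(argument=value, ...), one argument or row to a line, values as JSON. apply_moves: Moves the arm, as the interface text tells. Its arguments: {"type":"object","properties":{"deltas":{"type":"array","items":{"type":"array"}},"squeeze":{"type":"number"}},"required":["deltas"]}

```bash
mkdir -p pics
cat > h.py <<'E'
from station import bot
import numpy as np, cv2
from scipy.spatial.transform import Rotation as R
def rot(q): return R.from_quat([q[1],q[2],q[3],q[0]])
def st():
    o=bot.get_obs(); r=rot(o['tool_rot']).as_matrix()
    print('t',round(o['t'],2),'pos',np.round(o['eef_pos'],4),'toolx',np.round(r[:,0],3),'z',np.round(r[:,2],3),'w',round(float(o['gripper_width']),3),'g',np.round(o['grasp_force'],1),'F',np.round(o['contact_force'],1),'q7',np.round(o['q'][6],2))
    return o,r
E
cat > l.py <<'E'
from h import *
st()
ps={}
for c in ('scene','top'):
    p=bot.read_camera(c); ps[c]=p
    cv2.imwrite(f'pics/{c}0.png',p['color'][:,:,::-1]); print(c,np.round(p['intrinsics'],1).tolist(),np.round(p['pose'],3).tolist())
    for n in ['driver_orange','driver_cyan','rack','tube_left','tube_middle','tube_right','cradle_a','cradle_b','screw_jar','cleaner','loupe']:
        print(n,[(np.round(d['point'],3).tolist(),round(d['confidence'],2)) for d in bot.look_for(p,n)[:3]])
import pickle; pickle.dump(ps,open('ps.pkl','wb'))
E
python3 l.py
```

```text
t 0.0 pos [0.1582 0.6556 0.2303] toolx [-0.972  0.235 -0.   ] z [-0.    -0.002 -1.   ] w 1.0 g 0.0 F [1.3 0.6 0.6] q7 -0.08
scene [[438.8, 0.0, 324.1], [0.0, 438.8, 199.4], [0.0, 0.0, 1.0]] [[0.891, -0.197, 0.408, 0.058], [-0.453, -0.408, 0.792, -1.038], [0.01, -0.891, -0.453, 0.602], [0.0, 0.0, 0.0, 1.0]]
driver_orange [([0.443, -0.355, 0.038], 0.49)]
driver_cyan [([0.456, -0.15, 0.006], 0.74), ([0.443, -0.356, 0.035], 0.56)]
rack [([0.456, 0.239, 0.012], 0.66)]
tube_left [([0.452, 0.314, 0.059], 0.53)]
tube_middle [([0.458, 0.238, 0.01], 0.67), ([0.456, 0.252, 0.061], 0.52)]
tube_right [([0.456, -0.15, 0.044], 0.4)]
cradle_a [([0.442, -0.354, 0.005], 0.72)]
cradle_b [([0.442, -0.354, 0.005], 0.72)]
screw_jar [([0.643, 0.17, 0.03], 0.59)]
cleaner [([0.579, -0.371, 0.029], 0.89), ([0.446, -0.355, 0.034], 0.42), ([0.444, -0.353, 0.006], 0.33)]
loupe [([0.615, -0.48, 0.025], 0.59)]
top [[504.4, 0.0, 318.7], [0.0, 504.4, 203.9], [0.0, 0.0, 1.0]] [[0.025, -0.979, 0.204, 0.181], [-1.0, -0.026, -0.0, -0.071], [0.005, -0.204, -0.979, 1.775], [0.0, 0.0, 0.0, 1.0]]
driver_orange [([0.462, -0.146, 0.041], 0.41)]
driver_cyan [([0.447, -0.348, 0.04], 0.61), ([0.46, 0.264, 0.062], 0.61)]
rack [([0.458, 0.259, 0.009], 0.69)]
tube_left [([0.454, 0.326, 0.068], 0.45)]
tube_middle []
tube_right []
cradle_a [([0.442, -0.348, 0.008], 0.61), ([0.46, -0.146, 0.008], 0.52)]
cradle_b [([0.442, -0.348, 0.008], 0.61), ([0.46, -0.146, 0.008], 0.52)]
screw_jar []
cleaner [([0.583, -0.36, 0.027], 0.76)]
loupe [([0.614, -0.468, 0.025], 0.56), ([0.456, 0.322, 0.071], 0.34)]
```

View pics/scene0.png

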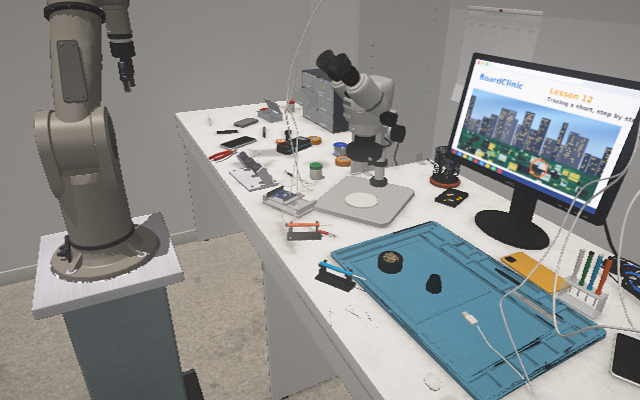

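View pics/top0.png

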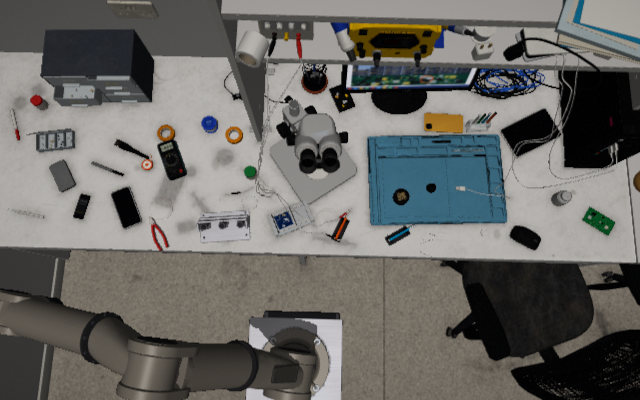

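```bash
cat > m.py <<'E'
from h import *
import pickle
ps=pickle.load(open('ps.pkl','rb'))
def plane(p,uv,z):
    K=p['intrinsics'];T=np.array(p['pose'])
    d=T[:3,:3]@np.linalg.inv(K)@np.r_[uv,1]; o=T[:3,3]
    return o+d*(z-o[2])/d[2]
for c,wins in (('top',((325,205,355,245),(380,220,415,248))),('scene',((280,212,330,245),(312,255,372,292)))):
    p=ps[c]; hsv=cv2.cvtColor(p['color'],cv2.COLOR_RGB2HSV)
    for w,(h0,h1) in zip(wins,((3,18),(85,110))):
        m=(hsv[...,0]>=h0)&(hsv[...,0]<=h1)&(hsv[...,1]>120)&(hsv[...,2]>110)
        ys,xs=np.nonzero(m); k=(xs>w[0])&(xs<w[2])&(ys>w[1])&(ys<w[3])
        P=np.array([plane(p,(x,y),.036) for x,y in zip(xs[k],ys[k])])[:,:2]
        c0=P.mean(0); a=np.linalg.svd(P-c0)[2][0]; s=(P-c0)@a
        print(c,len(P),c0.round(4),'dir',a.round(3),'yaw',np.degrees(np.arctan2(a[1],a[0])).round(1),'ext',s.min().round(3),s.max().round(3))
ims=[cv2.resize(ps['top']['color'][185:265,190:420],None,fx=3.4,fy=3.4,interpolation=cv2.INTER_CUBIC),
cv2.resize(ps['scene']['color'][140:300,215:375],None,fx=1.9,fy=1.9,interpolation=cv2.INTER_CUBIC)]
W=max(i.shape[1] for i in ims); o=np.vstack([np.pad(i,((0,0),(0,W-i.shape[1]),(0,0))) for i in ims])
cv2.imwrite('pics/z.png',o[:,:,::-1])
E
python3 m.py
```

```text
top 55 [ 0.4601 -0.1479] dir [-0.907  0.42 ] yaw 155.2 ext -0.043 0.04
top 101 [ 0.4718 -0.342 ] dir [-0.093 -0.996] yaw -95.3 ext -0.053 0.062
scene 73 [ 0.4545 -0.1468] dir [ 0.89  -0.456] yaw -27.1 ext -0.036 0.056
scene 108 [ 0.4404 -0.3515] dir [ 0.513 -0.858] yaw -59.1 ext -0.038 0.039
```

View pics/z.png

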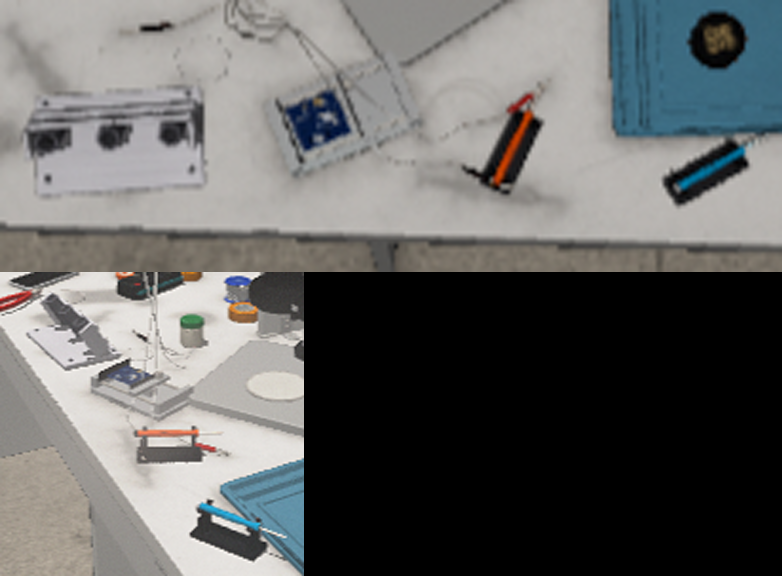

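```bash
cat > g.py <<'E'
import sys
from h import *
def goal(x,y,z,yaw):
    o,r=st(); d=r.T@(np.array([x,y,z])-o['eef_pos'])/.2
    y0=np.degrees(np.arctan2(r[1,0],r[0,0])); t=(y0-yaw+180)%360-180
    print('yaw',y0.round(2),'delta',d.round(4),'turn',(t/360).__round__(4),'deg',round(t,1))
if __name__=='__main__': goal(*map(float,sys.argv[1:5]))
E
python3 g.py .42 .24 .33 184
```

```text
t 1.2 pos [0.1583 0.6562 0.2313] toolx [-0.972  0.235  0.   ] z [-0.  0. -1.] w 1.0 g 0.0 F [ 0.9 -0.2  0.3] q7 -0.08
yaw 166.43 delta [-1.7601 -1.7159 -0.4935] turn -0.0488 deg -17.6
```

Request:
apply_moves(
  deltas=[
    [0, [-0.9, -0.87, -0.25], -0.025],
    [0, [-0.9, -0.87, -0.25], -0.025],
    [0, [-0.9, -0.87, -0.25], -0.025],
    [0, [-0.9, -0.87, -0.25], -0.025],
    [0, [-0.9, -0.87, -0.25], -0.025],
    [0, [-0.9, -0.87, -0.25], -0.025],
  ],
  squeeze=20,
)

```text
t: 1.8
eef_pos: [0.2976, 0.4396, 0.283]
tool_rot: [0.001, 0.045, 0.999, 0.0]
contact_force: [-0.5, 0.3, -1.2]
gripper_width: 1.001
grasp_force: 0.0
```

```bash
python3 g.py .42 .24 .33 184
```

```text
t 1.8 pos [0.2976 0.4396 0.283 ] toolx [-0.996  0.089 -0.003] z [ 0.003  0.    -1.   ] w 1.001 g 0.0 F [-0.5  0.3 -1.2] q7 0.4
yaw 174.89 delta [-0.6991 -0.9393 -0.2335] turn -0.0253 deg -9.1
```

Request:
apply_moves(
  deltas=[
    [0, [-0.7, -0.94, -0.24], -0.025],
    [0, [-0.7, -0.94, -0.24], -0.025],
    [0, [-0.7, -0.94, -0.24], -0.025],
    [0, [-0.7, -0.94, -0.24], -0.025],
    [0, [-0.7, -0.94, -0.24], -0.025],
    [0, [-0.7, -0.94, -0.24], -0.025],
    [0, [-0.7, -0.94, -0.24], -0.025],
  ],
)

```text
t: 2.5
eef_pos: [0.4174, 0.2461, 0.3296]
tool_rot: [0.0, -0.038, 0.999, 0.0]
contact_force: [0.1, 1.3, 0.3]
gripper_width: 0.998
grasp_force: 0.0
```

```bash
cat > w.py <<'E'
import sys,pickle
from h import *
o,r=st(); p=bot.read_camera('wrist'); n=sys.argv[1]
T=np.eye(4);T[:3,:3]=r;T[:3,3]=o['eef_pos'];p['pose']=T@np.array(p['hand_eye'])
q={k:p[k] for k in('color','intrinsics','pose')}; pickle.dump(q,open(n+'.pkl','wb'))
cv2.imwrite(f'pics/{n}.png',p['color'][:,:,::-1]); print(np.round(p['pose'],3).tolist())
for t in sys.argv[2:]: print(t,[(np.round(d['point'],4).tolist(),round(d['confidence'],2)) for d in bot.look_for(p,t)[:4]])
E
python3 w.py rk rack tube_left tube_middle tube_right; python3 g.py .455 -.146 .2 154
```

```text
t 2.5 pos [0.4174 0.2461 0.3296] toolx [-0.997 -0.075 -0.   ] z [ 0.     0.001 -1.   ] w 0.998 g 0.0 F [0.1 1.3 0.3] q7 1.0
[[-0.075, 0.962, 0.264, 0.349], [0.997, 0.073, 0.018, 0.24], [-0.002, 0.265, -0.964, 0.473], [0.0, 0.0, 0.0, 1.0]]
rack [([0.4511, 0.2623, 0.0122], 0.71)]
tube_left [([0.4479, 0.3224, 0.0675], 0.63), ([0.4654, 0.2036, 0.0676], 0.33)]
tube_middle [([0.455, 0.2653, 0.0658], 0.72)]
tube_right [([0.4647, 0.2041, 0.0665], 0.56)]
t 2.75 pos [0.4162 0.2475 0.3289] toolx [-0.997 -0.08   0.001] z [-0.001 -0.    -1.   ] w 0.996 g 0.0 F [ 0.3 -0.  -0.1] q7 1.0
yaw -175.41 delta [-0.0363 -1.9766  0.6452] turn 0.085 deg 30.6
```

View pics/rk.png

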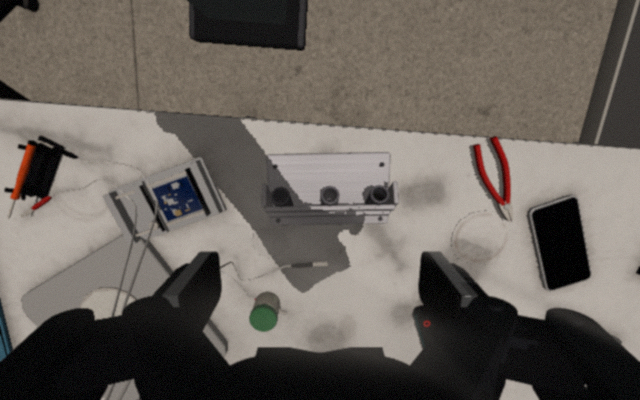

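```bash
cat > c.py <<'E'
import pickle
from h import *
p=pickle.load(open('rk.pkl','rb'))
c=cv2.resize(p['color'][145:230,255:405],None,fx=5,fy=5,interpolation=cv2.INTER_CUBIC)
cv2.imwrite('pics/rkz.png',c[:,:,::-1])
E
python3 c.py
```

```text
(no output)
```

View pics/rkz.png

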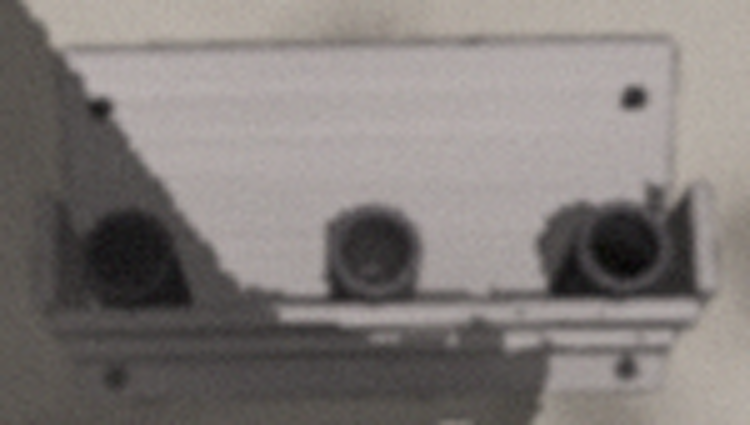

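Request:
apply_moves(
  deltas=[
    [0, [0.0, -0.99, 0.3], 0.04],
    [0, [0.0, -0.99, 0.3], 0.04],
    [0, [0.0, -0.99, 0.3], 0.04],
    [0, [0.0, -0.99, 0.3], 0.04],
    [0, [0.0, -0.99, 0.3], 0.04],
    [0, [0.0, -0.99, 0.3], 0.04],
  ],
)

```text
t: 3.35
eef_pos: [0.432, 0.0482, 0.2689]
tool_rot: [-0.0, 0.088, 0.996, -0.0]
contact_force: [-0.0, 1.3, -0.2]
gripper_width: 1.002
grasp_force: 0.0
```

```bash
python3 g.py .455 -.146 .2 154
```

```text
t 3.35 pos [0.432  0.0482 0.2689] toolx [-0.985  0.175  0.001] z [-0.001 -0.    -1.   ] w 1.002 g 0.0 F [-0.   1.3 -0.2] q7 1.15
yaw 169.91 delta [-0.2835 -0.9357  0.3445] turn 0.0442 deg 15.9
```

Request:
apply_moves(
  deltas=[
    [0, [-0.28, -0.93, 0.3], 0.044],
    [0, [-0.28, -0.93, 0.3], 0.044],
    [0, [-0.28, -0.93, 0.3], 0.044],
    [0, [-0.28, -0.93, 0.3], 0.044],
    [0, [-0.28, -0.93, 0.3], 0.044],
    [0, [-0.28, -0.93, 0.3], 0.044],
    [0, [-0.28, -0.93, 0.3], 0.044],
  ],
)

```text
t: 4.05
eef_pos: [0.4563, -0.1416, 0.2094]
tool_rot: [0.0, 0.222, 0.975, 0.0]
contact_force: [0.3, 0.3, 0.8]
gripper_width: 0.999
grasp_force: 0.0
```

```bash
cat > d.py <<'E'
import sys,pickle
from h import *
def plane(p,uv,z):
    T=p['pose']; d=T[:3,:3]@np.linalg.inv(p['intrinsics'])@np.r_[uv,1]; o=T[:3,3]
    return o+d*(z-o[2])/d[2]
def drv(n,h0,h1,z=.041):
    p=pickle.load(open(n+'.pkl','rb')); hsv=cv2.cvtColor(p['color'],cv2.COLOR_RGB2HSV)
    m=((hsv[...,0]>=h0)&(hsv[...,0]<=h1)&(hsv[...,1]>120)&(hsv[...,2]>100)).astype(np.uint8)
    k,l,s,c=cv2.connectedComponentsWithStats(m)
    for i in range(1,k):
        if s[i,4]<80: continue
        ys,xs=np.nonzero(l==i); P=np.array([plane(p,(x,y),z) for x,y in zip(xs,ys)])[:,:2]
        c0=P.mean(0);a=np.linalg.svd(P-c0,full_matrices=False)[2][0];t=(P-c0)@a;t2=(P-c0)@[-a[1],a[0]]
        print(s[i],c0.round(4),'mid',(c0+a*(t.min()+t.max())/2).round(4),'yaw',np.degrees(np.arctan2(a[1],a[0])).round(2),'len',np.ptp(t).round(4),'wid',np.ptp(t2).round(4))
if __name__=='__main__':
    p=pickle.load(open('rk.pkl','rb'))
    for uv in ((379.2,194.2),(329.6,194.8),(280.8,195)): print('mouth',plane(p,uv,.072).round(4))
    drv(sys.argv[1],int(sys.argv[2]),int(sys.argv[3]))
E
python3 w.py or driver_orange cradle_a; python3 d.py or 3 18;  python3 g.py .455 -.146 .2 154
```

```text
t 4.05 pos [ 0.4563 -0.1416  0.2094] toolx [-0.902  0.432  0.   ] z [ 0.     0.001 -1.   ] w 0.999 g 0.0 F [0.3 0.3 0.8] q7 1.45
[[0.432, 0.87, 0.239, 0.395], [0.902, -0.416, -0.116, -0.114], [-0.001, 0.265, -0.964, 0.353], [0.0, 0.0, 0.0, 1.0]]
driver_orange [([0.4572, -0.1426, 0.036], 0.63), ([0.5754, -0.3327, 0.0172], 0.39)]
cradle_a [([0.455, -0.1489, 0.0088], 0.85), ([0.4472, -0.3432, 0.0066], 0.81)]
mouth [0.4454 0.3212 0.072 ]
mouth [0.4508 0.2597 0.072 ]
mouth [0.4557 0.1989 0.072 ]
[311 144  10  75 572] [ 0.453 -0.146] mid [ 0.4539 -0.1464] yaw -23.85 len 0.0727 wid 0.0082
t 4.2 pos [ 0.4561 -0.142   0.2097] toolx [-0.902  0.432 -0.   ] z [ 0.001  0.001 -1.   ] w 0.998 g 0.0 F [ 0.4 -0.   0.7] q7 1.45
yaw 154.4 delta [-0.0038 -0.0202  0.0483] turn 0.0011 deg 0.4
```

View pics/or.png

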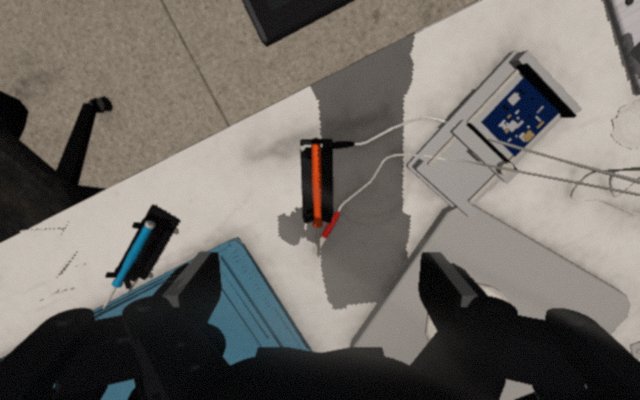

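Run:
```python
from d import *
p=pickle.load(open('or.pkl','rb'))
for n,t,e,y in (('or',(319,254),(315.5,143),-23.9),('cy',(110,304),(151,224),-59)):
    a,b=plane(p,t,.036)[:2],plane(p,e,.036)[:2]; print(n,a,b,np.linalg.norm(a-b),np.degrees(np.arctan2(*(a-b)[::-1])))
c=[cv2.resize(p['color'][130:265,280:355],None,fx=4,fy=4,interpolation=cv2.INTER_CUBIC),cv2.resize(p['color'][195:315,95:190],None,fx=4,fy=4,interpolation=cv2.INTER_CUBIC)]
c[1]=np.pad(c[1],((0,60),(0,0),(0,0)))
cv2.imwrite('pics/orz.png',np.hstack(c)[:,:,::-1])
drv('or',90,110)
```

```text
or [ 0.52477989 -0.17712485] [ 0.42063133 -0.13084145] 0.1139696263810303 -23.960259076841623
cy [ 0.48001749 -0.40714482] [ 0.42178315 -0.31615598] 0.10802873487656839 -57.380096660757964
[113 226  37  61 466] [ 0.4416 -0.3505] mid [ 0.4427 -0.3523] yaw -58.92 len 0.0778 wid 0.0078
```

View pics/orz.png

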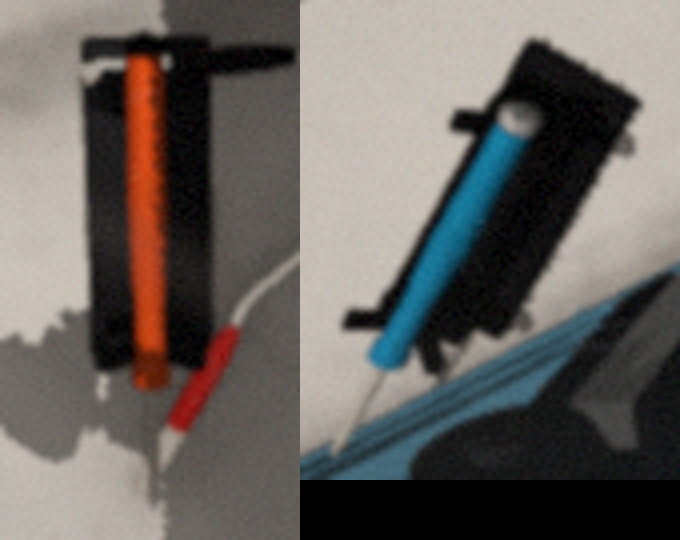

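```bash
python3 g.py .4487 -.1442 .017 156
```

```text
t 4.2 pos [ 0.4561 -0.142   0.2097] toolx [-0.902  0.432 -0.   ] z [ 0.001  0.001 -1.   ] w 0.998 g 0.0 F [ 0.4 -0.   0.7] q7 1.45
yaw 154.4 delta [ 0.0289 -0.0267  0.9633] turn -0.0044 deg -1.6
```

Request:
apply_moves(
  deltas=[
    [0.5, [0.029, -0.027, 0.1], -0.0044],
    [0.5, [0.029, -0.027, 0.3], -0.0044],
    [0.5, [0.029, -0.027, 0.5], -0.0044],
    [0.5, [0.029, -0.027, 0.7], -0.0044],
    [0.5, [0.029, -0.027, 0.85], -0.0044],
    [0.5, [0.029, -0.027, 0.96], -0.0044],
    [0.5, [0.029, -0.027, 0.96], -0.0044],
  ],
)

```text
t: 4.9
eef_pos: [0.4464, -0.1448, 0.0154]
tool_rot: [-0.002, 0.209, 0.978, 0.0]
contact_force: [-0.9, -0.3, -0.1]
gripper_width: 0.496
grasp_force: 0.0
```

```bash
python3 w.py og; python3 g.py .4487 -.1442 .017 156
```

```text
t 4.9 pos [ 0.4464 -0.1448  0.0154] toolx [-0.913  0.409  0.005] z [-0.004  0.001 -1.   ] w 0.496 g 0.0 F [-0.9 -0.3 -0.1] q7 1.76
[[0.409, 0.881, 0.237, 0.385], [0.913, -0.394, -0.109, -0.119], [-0.003, 0.261, -0.965, 0.159], [0.0, 0.0, 0.0, 1.0]]
t 4.95 pos [ 0.4473 -0.1454  0.0168] toolx [-0.912  0.409  0.002] z [-0.002  0.001 -1.   ] w 0.503 g 0.0 F [0.3 0.1 0.7] q7 1.76
yaw 155.85 delta [-0.0039  0.0081 -0.001 ] turn -0.0004 deg -0.1
```

View pics/og.png

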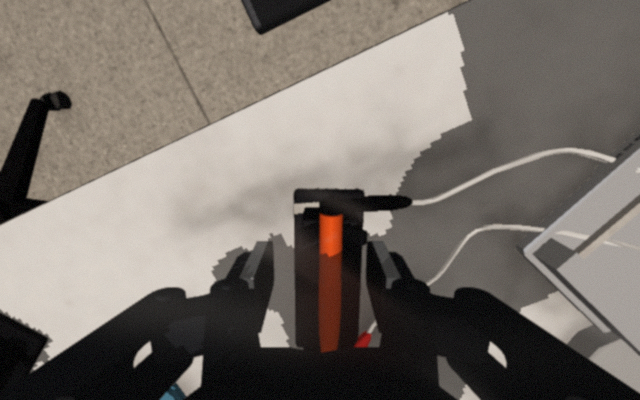

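Request:
apply_moves(
  deltas=[
    [0.5, [0, 0.012, 0], 0],
    [0.75, [0, 0.012, 0], 0],
    [1, [0, 0.012, 0], 0],
    [1, [0, 0.012, 0], 0],
    [1, [0, 0.012, 0], 0],
    [1, [0, 0.012, 0], 0],
    [1, [0, 0.012, 0], 0],
    [1, [0, 0.012, -0.15], 0],
    [1, [0, 0.012, -0.35], 0],
    [1, [0, 0.012, -0.6], 0],
    [1, [0, 0.012, -0.6], 0],
  ],
  squeeze=20,
)

```text
t: 6.05
eef_pos: [0.4525, -0.1454, 0.143]
tool_rot: [0.005, 0.21, 0.978, 0.001]
contact_force: [0.7, -0.3, 0.2]
gripper_width: 0.106
grasp_force: 21.9
```

```bash
python3 w.py o2; python3 d.py o2 3 18|tail -2; python3 g.py .36 .31 .14 184.8
```

```text
t 6.05 pos [ 0.4525 -0.1454  0.143 ] toolx [-0.912  0.411 -0.01 ] z [ 0.011 -0.    -1.   ] w 0.106 g 21.9 F [ 0.7 -0.3  0.2] q7 1.58
[[0.411, 0.876, 0.251, 0.389], [0.912, -0.396, -0.111, -0.119], [0.002, 0.275, -0.961, 0.286], [0.0, 0.0, 0.0, 1.0]]
mouth [0.4557 0.1989 0.072 ]
[ 309  206   19   93 1050] [ 0.4869 -0.163 ] mid [ 0.4932 -0.1658] yaw -23.69 len 0.0806 wid 0.0141
t 6.1 pos [ 0.4511 -0.1445  0.1405] toolx [-0.912  0.41  -0.007] z [ 0.008  0.    -1.   ] w 0.105 g 21.9 F [ 0.5  0.6 -1.2] q7 1.59
yaw 155.79 delta [1.3475e+00 1.8856e+00 1.0000e-04] turn -0.0806 deg -29.0
```

View pics/o2.png

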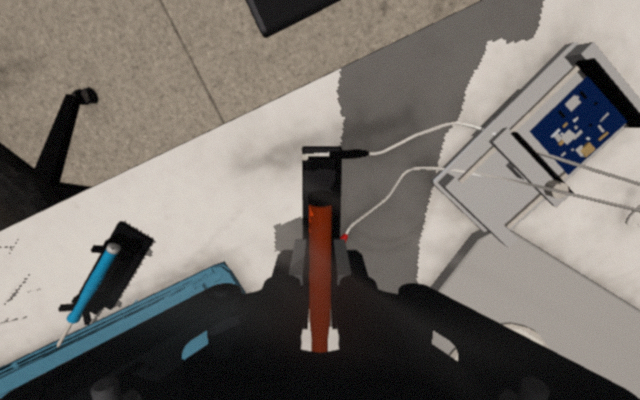

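Run:
```python
from d import *
p=pickle.load(open('o2.pkl','rb')); T=p['pose']
tcp=np.array([.4525,-.1454,.143]);tx=np.array([-.912,.411,-.01])
for v in (200,203,206):
  for z in (.155,.162,.169): print(v,z,((plane(p,(320,v),z)-tcp)@tx).round(4))
c=p['color']
for v in range(200,350,15):
  hsv=cv2.cvtColor(c[v:v+1],cv2.COLOR_RGB2HSV)[0]; xs=np.nonzero((hsv[:,0]<14)&(hsv[:,1]>110)&(hsv[:,2]>50))[0]; xs=xs[(xs>290)&(xs<350)]
  print(v,xs.min() if len(xs) else None,xs.max() if len(xs) else None)
```

```text
200 0.155 0.0318
200 0.162 0.0337
200 0.169 0.0356
203 0.155 0.0305
203 0.162 0.0325
203 0.169 0.0345
206 0.155 0.0292
206 0.162 0.0313
206 0.169 0.0333
200 None None
215 308 331
230 308 330
245 309 330
260 309 330
275 309 331
290 309 330
305 308 330
320 310 329
335 312 326
```

```bash
python3 g.py .45 .04 .14 170;python3 g.py .42 .22 .14 184.8
```

```text
t 6.1 pos [ 0.4511 -0.1445  0.1405] toolx [-0.912  0.41  -0.007] z [ 0.008  0.    -1.   ] w 0.105 g 21.9 F [ 0.5  0.6 -1.2] q7 1.59
yaw 155.79 delta [0.3834 0.839  0.003 ] turn -0.0395 deg -14.2
t 6.1 pos [ 0.4511 -0.1445  0.1405] toolx [-0.912  0.41  -0.007] z [ 0.008  0.    -1.   ] w 0.105 g 21.9 F [ 0.5  0.6 -1.2] q7 1.59
yaw 155.79 delta [0.8893 1.5983 0.0022] turn -0.0806 deg -29.0
```

Request:
apply_moves(
  deltas=[
    [1, [0.04, 0.1, 0], -0.006],
    [1, [0.12, 0.26, 0], -0.015],
    [1, [0.2, 0.44, 0], -0.024],
    [1, [0.29, 0.64, 0], -0.034],
    [1, [0.36, 0.8, 0], -0.04],
    [1, [0.38, 0.84, 0], -0.04],
  ],
)

```text
t: 6.7
eef_pos: [0.4476, 0.0443, 0.1366]
tool_rot: [-0.001, 0.082, 0.997, 0.0]
contact_force: [-0.6, -0.6, 0.0]
gripper_width: 0.106
grasp_force: 21.8
```

```bash
python3 g.py .41 .22 .14 184.8
```

```text
t 6.7 pos [0.4476 0.0443 0.1366] toolx [-0.986  0.164  0.001] z [-0.001  0.001 -1.   ] w 0.106 g 21.8 F [-0.6 -0.6  0. ] q7 1.35
yaw 170.57 delta [ 0.3294  0.8358 -0.0161] turn -0.0395 deg -14.2
```

Request:
apply_moves(
  deltas=[
    [1, [0.04, 0.1, -0.01], -0.006],
    [1, [0.1, 0.26, -0.02], -0.015],
    [1, [0.17, 0.44, -0.02], -0.024],
    [1, [0.25, 0.64, -0.02], -0.034],
    [1, [0.32, 0.8, -0.02], -0.04],
    [1, [0.33, 0.84, -0.02], -0.04],
  ],
)

```text
t: 7.3
eef_pos: [0.4105, 0.2203, 0.1407]
tool_rot: [-0.001, -0.043, 0.999, 0.0]
contact_force: [0.5, -0.6, 0.1]
gripper_width: 0.103
grasp_force: 21.8
```

```bash
python3 g.py .3388 .3122 .09 184.8
```

```text
t 7.3 pos [0.4105 0.2203 0.1407] toolx [-0.996 -0.086  0.001] z [-0.001  0.001 -1.   ] w 0.103 g 21.8 F [ 0.5 -0.6  0.1] q7 1.16
yaw -175.09 delta [0.3175 0.4881 0.2542] turn 0.0003 deg 0.1
```

Request:
apply_moves(
  deltas=[
    [1, [0.08, 0.12, 0.05], 0],
    [1, [0.18, 0.28, 0.1], 0],
    [1, [0.28, 0.44, 0.18], 0],
    [1, [0.32, 0.49, 0.25], 0],
    [1, [0.32, 0.49, 0.25], 0],
    [1, [0.32, 0.49, 0.25], 0],
  ],
)

```text
t: 7.9
eef_pos: [0.341, 0.3079, 0.091]
tool_rot: [-0.0, -0.039, 0.999, -0.001]
contact_force: [0.5, -0.6, -0.1]
gripper_width: 0.106
grasp_force: 21.8
```

```bash
cat > e.py <<'E'
import sys
from h import *
# handle line in wrist picture, tool axes: end row, width per row
h0,h1=int(sys.argv[1]),int(sys.argv[2])
o,r=st(); p=bot.read_camera('wrist'); cv2.imwrite('pics/e%d.png'%(o['t']*100),p['color'][:,:,::-1])
hsv=cv2.cvtColor(p['color'],cv2.COLOR_RGB2HSV)
for v in range(20,360,20):
    xs=np.nonzero((hsv[v,:,0]>=h0)&(hsv[v,:,0]<=h1)&(hsv[v,:,1]>110)&(hsv[v,:,2]>40))[0]; xs=xs[(xs>270)&(xs<370)]
    if len(xs)>5: print(v,xs.min(),xs.max(),end=' | ')
print()
m=(hsv[...,0]>=h0)&(hsv[...,0]<=h1)&(hsv[...,1]>110)&(hsv[...,2]>40);m[:,:270]=0;m[:,370:]=0
k,l,s,c=cv2.connectedComponentsWithStats(m.astype(np.uint8)); i=1+np.argmax(s[1:,4]); print('blob',s[i],c[i].round(1))
E
python3 e.py 0 18; python3 g.py .3388 .3122 .0535 184.8
```

```text
t 7.9 pos [0.341  0.3079 0.091 ] toolx [-0.997 -0.078  0.001] z [-0.    -0.002 -1.   ] w 0.106 g 21.8 F [ 0.5 -0.6 -0.1] q7 0.93
220 309 331 | 240 308 331 | 260 308 331 | 280 308 332 | 300 308 331 | 320 309 329 | 340 312 327 | 
blob [ 307  204   26  150 3268] [319.5 274.9]
t 7.95 pos [0.3416 0.308  0.0915] toolx [-0.997 -0.077 -0.   ] z [ 0.    -0.001 -1.   ] w 0.106 g 21.8 F [ 1.1 -0.5 -0.7] q7 0.93
yaw -175.58 delta [0.0122 0.0222 0.19  ] turn -0.0011 deg -0.4
```

Request:
apply_moves(
  deltas=[
    [1, [0.01, 0.02, 0.08], 0],
    [1, [0.01, 0.02, 0.16], 0],
    [1, [0.01, 0.02, 0.19], 0],
    [1, [0.01, 0.02, 0.19], 0],
    [1, [-0.03, 0.02, 0.19], 0],
    [1, [-0.07, 0.02, 0.19], 0],
    [1, [-0.1, 0.02, 0.19], 0],
    [1, [-0.13, 0.02, 0.19], 0],
    [1, [-0.13, 0.02, 0.19], 0],
  ],
)

```text
t: 8.85
eef_pos: [0.3673, 0.3158, 0.0536]
tool_rot: [0.001, -0.039, 0.999, 0.0]
contact_force: [-0.5, 0.3, -0.0]
gripper_width: 0.105
grasp_force: 21.8
```

```bash
python3 e.py 0 18; python3 g.py .3664 .3145 .0535 184.8
```

```text
t 8.85 pos [0.3673 0.3158 0.0536] toolx [-0.997 -0.079 -0.001] z [ 0.001  0.001 -1.   ] w 0.105 g 21.8 F [-0.5  0.3 -0. ] q7 1.0
220 309 331 | 240 308 331 | 260 308 331 | 280 308 331 | 300 308 331 | 320 310 329 | 340 312 327 | 
blob [ 308  204   25  149 3235] [319.5 275.2]
t 8.9 pos [0.3666 0.3156 0.0534] toolx [-0.997 -0.079 -0.   ] z [ 0.  0. -1.] w 0.111 g 21.8 F [-0.4 -0.3 -0. ] q7 1.0
yaw -175.47 delta [ 0.0012 -0.0057 -0.0004] turn -0.0008 deg -0.3
```

Request:
apply_moves(
  deltas=[
    [1, [-0.019, 0, 0], 0],
    [1, [-0.02, 0, -0.02], 0],
    [1, [-0.024, 0, -0.045], 0],
    [1, [-0.028, 0, -0.07], 0],
    [1, [-0.04, 0, -0.1], 0],
    [1, [-0.054, 0, -0.134], 0],
    [1, [-0.054, 0, -0.134], 0],
  ],
)

```text
t: 9.6
eef_pos: [0.3762, 0.3164, 0.0809]
tool_rot: [-0.001, -0.04, 0.999, -0.0]
contact_force: [-5.1, -0.6, -0.6]
gripper_width: 0.106
grasp_force: 21.8
```

```bash
python3 e.py 0 18; python3 g.py .3664 .3145 .0535 184.8
```

```text
t 9.6 pos [0.3762 0.3164 0.0809] toolx [-0.997 -0.08   0.001] z [-0.001 -0.    -1.   ] w 0.106 g 21.8 F [-5.1 -0.6 -0.6] q7 1.0
220 309 331 | 240 308 331 | 260 309 331 | 280 308 331 | 300 309 329 | 320 312 327 | 340 309 329 | 
blob [ 308  209   24  144 3000] [319.4 277.2]
t 9.65 pos [0.3762 0.3164 0.0806] toolx [-0.997 -0.08   0.001] z [-0.001 -0.    -1.   ] w 0.106 g 21.8 F [-5.3 -0.5 -1.1] q7 1.0
yaw -175.42 delta [ 0.0493 -0.0055  0.1357] turn -0.0006 deg -0.2
```

```bash
cat > s.py <<'E'
import sys
from h import *
h0,h1=int(sys.argv[1]),int(sys.argv[2])
o,r=st(); p=bot.read_camera('scene'); T=np.array(p['pose']);K=p['intrinsics']
cv2.imwrite('pics/s%d.png'%(o['t']*100),p['color'][:,:,::-1])
def pr(P): c=T[:3,:3].T@(np.array(P)-T[:3,3]); return (K@c/c[2])[:2]
G=o['eef_pos']-.019*r[:,2]; g=pr(G); print('G px',g.round(1),'torque',np.round(o['torque'],2))
hsv=cv2.cvtColor(p['color'],cv2.COLOR_RGB2HSV)
m=(hsv[...,0]>=h0)&(hsv[...,0]<=h1)&(hsv[...,1]>90)&(hsv[...,2]>50)
ys,xs=np.nonzero(m);k=(abs(xs-g[0])<40)&(abs(ys-g[1])<40);xs=xs[k];ys=ys[k]; print(sorted(zip(xs.tolist(),ys.tolist())))
L=float(sys.argv[3]);g0=float(sys.argv[4])
for th in range(0,91,15):
    u=-r[:,0]*np.cos(np.radians(th))+r[:,2]*np.sin(np.radians(th))
    print(th,'shoulder',pr(G+u*(g0-.034)).round(1),'end',pr(G-u*(L-g0)).round(1))
E
python3 s.py 0 16 .122 .087
```

```text
t 9.65 pos [0.3762 0.3164 0.0806] toolx [-0.997 -0.08   0.001] z [-0.001 -0.    -1.   ] w 0.106 g 21.8 F [-5.3 -0.5 -1.1] q7 1.0
G px [221.3 148.2] torque [-0.15  1.17 -0.02]
[(209, 157), (209, 158), (209, 159), (210, 156), (210, 157), (210, 158), (211, 148), (211, 149), (211, 156), (211, 157), (211, 158), (212, 148), (212, 149), (212, 150), (212, 155), (212, 156), (212, 157), (213, 148), (213, 149), (213, 150), (213, 155), (213, 156), (213, 157), (214, 148), (214, 149), (214, 150), (214, 154), (214, 155), (214, 156), (214, 158), (214, 159), (214, 160), (215, 148), (215, 149), (215, 150), (215, 154), (215, 155), (215, 156), (215, 158), (215, 159), (215, 160), (216, 148), (216, 149), (216, 150), (216, 153), (216, 154), (216, 155), (216, 157), (216, 158), (216, 159), (217, 149), (217, 150), (217, 154), (217, 155), (217, 157), (217, 158), (217, 159), (218, 155), (218, 157), (218, 158), (218, 159), (219, 156), (219, 157), (219, 158), (220, 156), (220, 157), (220, 158), (221, 156), (221, 157), (221, 158), (222, 156), (222, 157), (223, 156), (223, 157), (224, 156), (225, 155), (225, 156), (226, 150), (226, 151), (226, 152), (226, 153), (226, 154), (226, 155), (227, 150), (227, 151), (227, 152), (227, 153), (227, 154), (227, 155), (228, 150), (228, 151), (228, 152), (228, 153), (228, 154), (229, 150), (229, 151), (229, 152), (229, 153), (229, 154), (230, 150), (230, 151), (230, 152), (230, 153), (231, 150), (231, 151), (231, 152), (232, 150), (232, 151), (232, 152), (233, 150), (233, 151), (233, 152), (234, 150), (234, 151), (234, 152), (235, 150), (235, 151), (235, 152), (260, 109), (261, 109)]
0 shoulder [236.7 145.4] end [210.8 150. ]
15 shoulder [236.5 149.4] end [210.9 147.3]
30 shoulder [235.3 153.3] end [211.7 144.6]
45 shoulder [233.1 156.8] end [213.1 142.2]
60 shoulder [230.2 159.8] end [215.1 140.2]
75 shoulder [226.7 162. ] end [217.6 138.7]
90 shoulder [222.8 163.3] end [220.2 137.9]
```

Request:
apply_moves(
  deltas=[
    [1, [-0.015, 0, -0.03], 0],
    [1, [-0.038, 0, -0.058], 0],
    [1, [-0.06, 0, -0.082], 0],
    [1, [-0.09, 0, -0.105], 0],
    [1, [-0.12, 0, -0.126], 0],
    [1, [-0.152, 0, -0.144], 0],
    [1, [-0.19, 0, -0.158], 0],
    [1, [-0.226, 0, -0.168], 0],
    [1, [-0.226, 0, -0.168], 0],
  ],
)

```text
t: 10.6
eef_pos: [0.4239, 0.3204, 0.1142]
tool_rot: [0.001, -0.039, 0.999, 0.001]
contact_force: [-1.2, 0.7, -2.5]
gripper_width: 0.105
grasp_force: 19.9
```

```bash
python3 s.py 0 16 .122 .087; python3 e.py 0 18
```

```text
t 10.6 pos [0.4239 0.3204 0.1142] toolx [-0.997 -0.079 -0.003] z [ 0.003  0.001 -1.   ] w 0.105 g 19.9 F [-1.2  0.7 -2.5] q7 1.04
G px [234.3 135.9] torque [ 0.01  0.27 -0.01]
[(209, 157), (209, 158), (210, 156), (210, 157), (210, 158), (211, 156), (211, 157), (211, 158), (212, 155), (212, 156), (212, 157), (213, 155), (213, 156), (213, 157), (214, 154), (214, 155), (214, 156), (214, 158), (214, 159), (214, 160), (215, 154), (215, 155), (215, 156), (215, 158), (215, 159), (215, 160), (216, 153), (216, 154), (216, 155), (216, 157), (216, 158), (216, 159), (217, 153), (217, 154), (217, 155), (217, 157), (217, 158), (217, 159), (218, 153), (218, 154), (218, 155), (218, 157), (218, 158), (218, 159), (219, 152), (219, 153), (219, 154), (219, 156), (219, 157), (219, 158), (220, 152), (220, 153), (220, 154), (220, 156), (220, 158), (221, 152), (221, 153), (221, 154), (221, 156), (221, 157), (221, 158), (222, 152), (222, 153), (222, 154), (222, 155), (222, 156), (222, 157), (223, 151), (223, 152), (223, 153), (223, 155), (223, 156), (223, 157), (224, 131), (224, 151), (224, 152), (224, 153),
[... 802 characters left out ...]
), (238, 146), (238, 147), (238, 148), (239, 146), (239, 147), (239, 148), (240, 147), (260, 109), (261, 109), (262, 108), (262, 109), (263, 108), (263, 109), (264, 108), (264, 109), (265, 108), (266, 108)]
0 shoulder [249.4 133.3] end [224.1 137.7]
15 shoulder [249.2 137.3] end [224.2 134.9]
30 shoulder [248.  141.2] end [225.  132.3]
45 shoulder [245.9 144.8] end [226.4 129.8]
60 shoulder [243.  147.7] end [228.4 127.8]
75 shoulder [239.5 149.9] end [230.8 126.4]
90 shoulder [235.7 151.1] end [233.4 125.6]
t 10.65 pos [0.4234 0.3203 0.114 ] toolx [-0.997 -0.079 -0.002] z [ 0.002  0.001 -1.   ] w 0.108 g 19.9 F [ 0.7 -1.2 -1. ] q7 1.04
260 310 330 | 
blob [307 247  26  31 523] [319.8 261.7]
```

Request:
apply_moves(
  deltas=[
    [1, [0.015, 0, 0], 0],
    [1, [0.03, 0, 0], 0],
    [1, [0.02, 0, 0.017], 0],
    [1, [0.01, 0, 0.035], 0],
    [1, [0.0, 0, 0.052], 0],
    [1, [-0.008, 0, 0.065], 0],
    [1, [-0.008, 0, 0.065], 0],
  ],
)

```text
t: 11.4
eef_pos: [0.4223, 0.3205, 0.1008]
tool_rot: [-0.001, -0.04, 0.999, -0.0]
contact_force: [-5.9, -1.6, 11.1]
gripper_width: 0.107
grasp_force: 21.0
```

```bash
python3 s.py 0 16 .122 .087|grep -v '^\['; python3 e.py 0 18
```

```text
t 11.4 pos [0.4223 0.3205 0.1008] toolx [-0.997 -0.08   0.003] z [-0.003 -0.    -1.   ] w 0.107 g 21.0 F [-5.9 -1.6 11.1] q7 1.05
G px [234.2 139.9] torque [-0.3   1.24 -0.03]
0 shoulder [249.2 137.3] end [224.  141.6]
15 shoulder [249.  141.3] end [224.1 138.9]
30 shoulder [247.8 145.1] end [224.9 136.2]
45 shoulder [245.7 148.7] end [226.3 133.8]
60 shoulder [242.8 151.6] end [228.3 131.8]
75 shoulder [239.3 153.7] end [230.7 130.4]
90 shoulder [235.5 155. ] end [233.4 129.6]
t 11.45 pos [0.4225 0.3205 0.101 ] toolx [-0.997 -0.08   0.002] z [-0.002 -0.    -1.   ] w 0.106 g 21.0 F [-7.1 -0.6 10.2] q7 1.05
260 310 329 | 
blob [307 244  27  36 618] [319.7 260.7]
```

```bash
ls pics
python3 - <<'E'
import cv2,numpy as np,glob
s=sorted(glob.glob('pics/s1*.png'))[-1]; e=sorted(glob.glob('pics/e11*.png'))[-1]; print(s,e)
a=cv2.resize(cv2.imread(s)[110:185,200:270],None,fx=7,fy=7,interpolation=cv2.INTER_CUBIC)
b=cv2.imread(e)[130:400,190:480]; b=np.pad(b,((0,525-270),(0,0),(0,0)))
cv2.imwrite('pics/c1.png',np.hstack([a,b]))
E
```

```text
e1065.png
e1145.png
e790.png
e885.png
e960.png
o2.png
og.png
or.png
orz.png
rk.png
rkz.png
s1060.png
s1140.png
s965.png
scene0.png
top0.png
z.png
pics/s1140.png pics/e1145.png
```

View pics/c1.png

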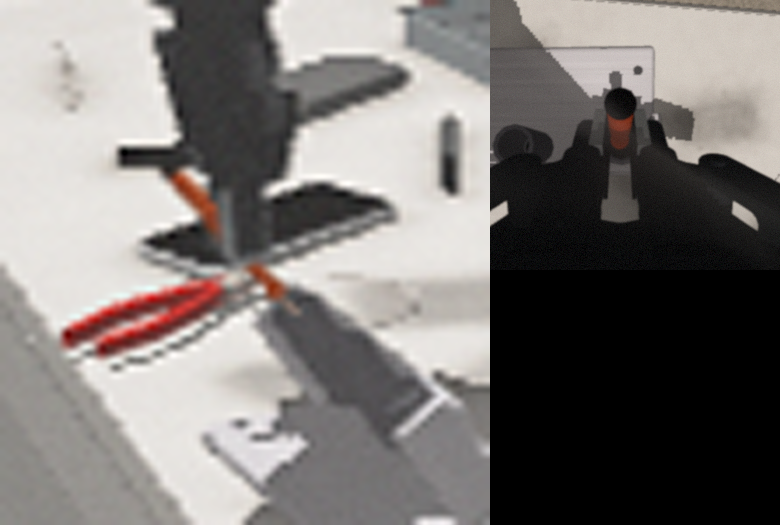

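Request:
apply_moves(
  deltas=[
    [1, [0.02, 0, -0.04], 0],
    [1, [0.05, 0, -0.09], 0],
    [1, [0.09, 0, -0.155], 0],
    [1, [0.1, 0, -0.2], 0],
    [1, [0.1, -0.1, -0.22], 0],
    [1, [0.1, -0.25, -0.22], 0],
    [1, [0.1, -0.42, -0.22], 0],
    [1, [0.1, -0.55, -0.22], 0],
    [1, [0.1, -0.617, -0.22], 0],
    [1, [0.1, -0.617, -0.2], 0],
    [1, [0.1, -0.617, -0.173], 0],
    [1, [0.1, -0.617, -0.173], 0],
  ],
)

```text
t: 12.7
eef_pos: [0.4128, 0.1968, 0.1345]
tool_rot: [-0.0, -0.041, 0.999, -0.0]
contact_force: [-0.4, 0.2, -0.5]
gripper_width: 0.107
grasp_force: 20.0
```

```bash
cat >> s.py <<'E'
for m in ((.4454,.3212,.072),(.4508,.2597,.072),(.4557,.1989,.072)): print('mouth',pr(m).round(1),end=' ')
print()
l,n=cv2.connectedComponentsWithStats(m_:=((m if isinstance(m,np.ndarray) else 0)).astype(np.uint8))[:2] if False else (0,0)
E
sed -i '$d' s.py; sed -i 's/^ys,xs=.*$/ys,xs=np.nonzero(m);k=(abs(xs-g[0])<22)\&(abs(ys-g[1])<22);xs=xs[k];ys=ys[k]; print(sorted(zip(xs.tolist(),ys.tolist())))/' s.py
python3 s.py 0 16 .122 .087; python3 e.py 0 18
```

```text
t 12.7 pos [0.4128 0.1968 0.1345] toolx [-0.997 -0.082  0.001] z [-0.001 -0.    -1.   ] w 0.107 g 20.0 F [-0.4  0.2 -0.5] q7 1.21
G px [242.1 142. ] torque [0.01 0.05 0.05]
[(221, 152), (221, 153), (221, 154), (221, 156), (221, 157), (221, 158), (222, 152), (222, 153), (222, 154), (222, 155), (222, 156), (222, 157), (223, 151), (223, 152), (223, 153), (223, 155), (223, 156), (223, 157), (224, 151), (224, 152), (224, 153), (224, 154), (224, 155), (224, 156), (225, 151), (225, 152), (225, 153), (225, 154), (225, 155), (226, 151), (226, 152), (226, 153), (226, 154), (226, 155), (227, 150), (227, 151), (227, 152), (227, 153), (227, 154), (227, 155), (228, 150), (228, 151), (228, 152), (228, 153), (228, 154), (229, 150), (229, 151), (229, 152), (229, 153), (230, 150), (230, 151), (230, 152), (230, 153), (231, 151), (231, 152), (232, 136), (232, 137), (233, 136), (233, 137), (233, 138), (233, 139), (233, 140), (234, 137), (234, 138), (234, 139), (234, 140), (234, 141), (235, 138), (235, 139), (235, 140), (235, 141), (235, 142), (236, 138), (236, 139), (236, 140), (236, 141), (236, 142), (2
[... 176 characters left out ...]
, (245, 151), (245, 152), (245, 153), (246, 152), (246, 153), (246, 154), (246, 155), (247, 153), (247, 154), (247, 155), (248, 154), (248, 155)]
0 shoulder [258.3 139.1] end [231.1 144. ]
15 shoulder [258.  143.5] end [231.2 141. ]
30 shoulder [256.6 147.7] end [232.1 138.1]
45 shoulder [254.3 151.5] end [233.7 135.5]
60 shoulder [251.2 154.7] end [235.8 133.3]
75 shoulder [247.5 157. ] end [238.4 131.7]
90 shoulder [243.4 158.4] end [241.2 130.9]
mouth [242.  152.4] mouth [249.4 158.2] mouth [257.  164.4] 
t 12.75 pos [0.4129 0.1968 0.1347] toolx [-0.997 -0.082  0.001] z [-0.001 -0.    -1.   ] w 0.103 g 20.0 F [ 0.7  0.  -0.3] q7 1.21
260 310 330 | 
blob [307 246  27  33 572] [319.8 261.4]
```

Request:
apply_moves(
  deltas=[
    [1, [-0.02, 0, 0.035], 0],
    [1, [-0.045, 0, 0.078], 0],
    [1, [-0.07, 0, 0.121], 0],
    [1, [-0.09, 0, 0.156], 0],
    [1, [-0.105, 0, 0.182], 0],
    [1, [-0.12, 0, 0.208], 0],
    [1, [-0.12, 0, 0.208], 0],
  ],
)

```text
t: 13.5
eef_pos: [0.4373, 0.1973, 0.093]
tool_rot: [-0.0, -0.04, 0.999, -0.0]
contact_force: [-0.9, 0.3, 0.6]
gripper_width: 0.108
grasp_force: 20.0
```

```bash
python3 s.py 0 16 .122 .087 | grep -v shoul; python3 e.py 0 18
```

```text
t 13.5 pos [0.4373 0.1973 0.093 ] toolx [-0.997 -0.079  0.001] z [-0.001 -0.001 -1.   ] w 0.108 g 20.0 F [-0.9  0.3  0.6] q7 1.28
G px [250.7 153.6] torque [ 0.04  0.   -0.01]
[(229, 150), (229, 151), (229, 152), (229, 153), (230, 150), (230, 151), (230, 152), (230, 153), (231, 151), (231, 152), (241, 148), (241, 149), (242, 148), (242, 149), (242, 150), (242, 151), (243, 149), (243, 150), (243, 151), (243, 152), (244, 150), (244, 151), (244, 152), (244, 153), (244, 154), (245, 151), (245, 152), (245, 153), (245, 154), (245, 155), (246, 152), (246, 153), (246, 154), (246, 155), (246, 156), (247, 154), (247, 155), (247, 156), (247, 157), (252, 162), (252, 163), (253, 162), (253, 163), (253, 164), (254, 162), (254, 163), (254, 164), (254, 165), (254, 166), (255, 163), (255, 164), (255, 165), (255, 166), (256, 164), (256, 165), (256, 166), (257, 165)]
mouth [242.  152.4] mouth [249.4 158.2] mouth [257.  164.4] 
t 13.55 pos [0.4372 0.1973 0.0934] toolx [-0.997 -0.079  0.001] z [-0.001 -0.    -1.   ] w 0.106 g 20.0 F [-0.2  0.7  0.7] q7 1.28
260 310 330 | 
blob [308 246  26  33 556] [320.  261.6]
```

Request:
apply_moves(
  deltas=[
    [1, [-0.013, 0, 0.022], 0],
    [1, [-0.025, 0, 0.043], 0],
    [1, [-0.025, 0, 0.043], 0],
    [0.8, [-0.025, 0, 0.043], 0],
    [0.65, [-0.025, 0, 0.043], 0],
    [0.65, [-0.025, 0, 0.043], 0],
    [0.65, [-0.025, 0, 0.043], 0],
  ],
)

```text
t: 14.3
eef_pos: [0.4423, 0.198, 0.0852]
tool_rot: [0.0, -0.04, 0.999, 0.0]
contact_force: [-0.1, 0.1, -1.1]
gripper_width: 0.35
grasp_force: 0.0
```

```bash
python3 s.py 0 16 .122 .087 | grep -v shoul; python3 e.py 0 18
```

```text
t 14.3 pos [0.4423 0.198  0.0852] toolx [-0.997 -0.08  -0.   ] z [ 0.  0. -1.] w 0.35 g 0.0 F [-0.1  0.1 -1.1] q7 1.3
G px [252.3 155.6] torque [ 0.   -0.01 -0.  ]
[(231, 151), (231, 152), (242, 155), (242, 156), (243, 154), (243, 155), (243, 156), (243, 157), (244, 154), (244, 155), (244, 156), (244, 157), (245, 155), (245, 156), (245, 157), (245, 158), (246, 156), (246, 157), (246, 158), (246, 159), (247, 157), (247, 158), (247, 159), (247, 160), (248, 157), (248, 158), (248, 159), (248, 160), (248, 161), (249, 159), (249, 160), (249, 161), (249, 162), (250, 160), (250, 161), (250, 162), (253, 165), (254, 165), (254, 166), (255, 165), (255, 166), (256, 165), (256, 166), (256, 167), (257, 166)]
mouth [242.  152.4] mouth [249.4 158.2] mouth [257.  164.4] 
t 14.35 pos [0.4422 0.198  0.0852] toolx [-0.997 -0.08  -0.   ] z [ 0.  0. -1.] w 0.345 g 0.0 F [-0.3 -0.8 -1.2] q7 1.3
240 310 330 | 260 311 328 | 280 313 326 | 
blob [ 309  223   23   61 1049] [320.  252.2]
```

Request:
apply_moves(
  deltas=[
    [0.65, [0, 0, -0.1], 0],
    [0.65, [0, 0, -0.25], 0],
    [0.65, [0, 0, -0.45], 0],
    [0.65, [0, 0, -0.6], 0],
    [0.5, [-0.04, -0.2, -0.6], 0],
    [0.5, [-0.04, -0.44, -0.6], 0.02],
    [0.5, [-0.04, -0.68, -0.6], 0.04],
    [0.5, [-0.04, -0.92, -0.6], 0.06],
    [0.5, [-0.04, -1.0, -0.6], 0.08],
    [0.5, [-0.04, -1.0, -0.6], 0.08],
  ],
)

```text
t: 15.4
eef_pos: [0.466, -0.0038, 0.2053]
tool_rot: [0.0, 0.214, 0.977, -0.0]
contact_force: [0.0, -0.0, -0.5]
gripper_width: 0.502
grasp_force: 0.0
```

```bash
python3 s.py 0 16 .122 .087 | head -1
python3 - <<'E'
from h import *
p=bot.read_camera('scene')
print([(np.round(d['point'],3).tolist(),round(d['confidence'],2)) for d in bot.look_for(p,'driver_orange')])
hsv=cv2.cvtColor(p['color'],cv2.COLOR_RGB2HSV)[130:180,235:275]
ys,xs=np.nonzero((hsv[...,0]<16)&(hsv[...,1]>90)&(hsv[...,2]>50)); print(sorted(zip((xs+235).tolist(),(ys+130).tolist())))
E
python3 g.py .43 -.19 .22 140; python3 g.py .42 -.33 .22 121
```

```text
t 15.4 pos [ 0.466  -0.0038  0.2053] toolx [-0.909  0.417 -0.001] z [ 0. -0. -1.] w 0.502 g 0.0 F [ 0.  -0.  -0.5] q7 1.15
[([0.432, 0.193, 0.097], 0.53)]
[(242, 155), (242, 156), (243, 154), (243, 155), (243, 156), (243, 157), (244, 154), (244, 155), (244, 156), (244, 157), (245, 155), (245, 156), (245, 157), (245, 158), (246, 156), (246, 157), (246, 158), (246, 159), (247, 157), (247, 158), (247, 159), (247, 160), (248, 158), (248, 159), (248, 160), (248, 161), (249, 158), (249, 159), (249, 160), (249, 161), (249, 162), (250, 159), (250, 160), (250, 161), (250, 162), (250, 163), (251, 160), (251, 161), (251, 162), (251, 163), (252, 161), (252, 162), (252, 163), (252, 164), (253, 162), (253, 163), (253, 164), (253, 165), (254, 163), (254, 164), (254, 165), (254, 166), (255, 163), (255, 164), (255, 165), (255, 166), (256, 165), (256, 166), (256, 167), (257, 166)]
t 15.55 pos [0.4661 0.0005 0.205 ] toolx [-0.914  0.407  0.   ] z [-0.  0. -1.] w 0.499 g 0.0 F [ 0.7  0.1 -0.9] q7 1.15
yaw 156.0 delta [-0.2225 -0.9437 -0.0753] turn 0.0445 deg 16.0
t 15.55 pos [0.4661 0.0005 0.205 ] toolx [-0.914  0.407  0.   ] z [-0.  0. -1.] w 0.499 g 0.0 F [ 0.7  0.1 -0.9] q7 1.15
yaw 156.0 delta [-0.4615 -1.6035 -0.0756] turn 0.0972 deg 35.0
```

Request:
apply_moves(
  deltas=[
    [0.5, [-0.05, -0.22, -0.03], 0.01],
    [0.5, [-0.1, -0.45, -0.07], 0.025],
    [0.5, [-0.16, -0.68, -0.075], 0.04],
    [0.5, [-0.22, -0.9, -0.075], 0.05],
    [0.5, [-0.24, -1.0, -0.075], 0.05],
    [0.5, [-0.24, -1.0, -0.075], 0.05],
  ],
)

```text
t: 16.15
eef_pos: [0.4275, -0.2046, 0.2202]
tool_rot: [0.0, 0.361, 0.933, -0.0]
contact_force: [-0.9, 0.4, -0.4]
gripper_width: 0.503
grasp_force: 0.0
```

```bash
python3 g.py .43 -.335 .22 121
```

```text
t 16.15 pos [ 0.4275 -0.2046  0.2202] toolx [-0.74   0.673 -0.001] z [ 0.    -0.001 -1.   ] w 0.503 g 0.0 F [-0.9  0.4 -0.4] q7 1.33
yaw 137.71 delta [-0.4482 -0.4739  0.0017] turn 0.0464 deg 16.7
```

Request:
apply_moves(
  deltas=[
    [0.5, [-0.15, -0.15, 0], 0.015],
    [0.5, [-0.3, -0.32, 0], 0.03],
    [0.5, [-0.45, -0.47, 0], 0.046],
    [0.5, [-0.45, -0.47, 0], 0.046],
    [0.5, [-0.45, -0.47, 0], 0.046],
  ],
)

```text
t: 16.65
eef_pos: [0.4322, -0.3317, 0.2194]
tool_rot: [-0.001, 0.49, 0.872, 0.0]
contact_force: [0.3, 1.0, -0.5]
gripper_width: 0.502
grasp_force: 0.0
```

```bash
python3 w.py cy driver_cyan cradle_b
python3 - <<'E'
from d import *
drv('cy',90,108)
p=pickle.load(open('cy.pkl','rb')); hsv=cv2.cvtColor(p['color'],cv2.COLOR_RGB2HSV)
m=(hsv[...,0]>=90)&(hsv[...,0]<=108)&(hsv[...,1]>120)&(hsv[...,2]>100)
k,l,s,c=cv2.connectedComponentsWithStats(m.astype(np.uint8))
for i in range(1,k):
    if s[i,4]>150: print(s[i],c[i])
E
```

```text
t 16.65 pos [ 0.4322 -0.3317  0.2194] toolx [-0.521  0.854  0.001] z [-0.001  0.001 -1.   ] w 0.502 g 0.0 F [ 0.3  1.  -0.5] q7 1.41
[[0.854, 0.502, 0.136, 0.396], [0.521, -0.823, -0.227, -0.276], [-0.002, 0.265, -0.964, 0.363], [0.0, 0.0, 0.0, 1.0]]
driver_cyan []
cradle_b [([0.4627, -0.1523, 0.007], 0.92), ([0.4458, -0.3466, 0.0089], 0.85)]
[316 163   9  34 279] [ 0.4309 -0.333 ] mid [ 0.431  -0.3331] yaw -58.49 len 0.0333 wid 0.008
[316 223   8  15  95] [ 0.4586 -0.3791] mid [ 0.4583 -0.3785] yaw -60.77 len 0.0155 wid 0.0075
[316 163   9  34 279] [319.82078853 179.5125448 ]
```

```bash
python3 g.py .4363 -.342 .014 121.2
```

```text
t 16.8 pos [ 0.4324 -0.3304  0.2197] toolx [-0.522  0.853  0.002] z [-0.     0.002 -1.   ] w 0.5 g 0.0 F [-0.6  0.  -0.2] q7 1.41
yaw 121.49 delta [-0.0611 -0.0141  1.0283] turn 0.0008 deg 0.3
```

Request:
apply_moves(
  deltas=[
    [0.5, [-0.06, -0.014, 0.15], 0],
    [0.5, [-0.06, -0.014, 0.37], 0],
    [0.5, [-0.06, -0.014, 0.58], 0],
    [0.5, [-0.06, -0.014, 0.7], 0],
    [0.5, [-0.06, -0.014, 0.7], 0],
  ],
)

```text
t: 17.3
eef_pos: [0.434, -0.3412, 0.0772]
tool_rot: [-0.003, 0.489, 0.872, 0.001]
contact_force: [-0.9, 0.2, -0.0]
gripper_width: 0.501
grasp_force: 0.0
```

```bash
python3 w.py cy2 >/dev/null
python3 - <<'E'
from d import *
drv('cy2',90,108); drv('cy2',90,108,.036)
E
python3 g.py .4363 -.342 .014 121.2
```

```text
[319 186  15  41 554] [ 0.4278 -0.3279] mid [ 0.4282 -0.3285] yaw 120.99 len 0.0235 wid 0.008
[319 287  13  23 186] [ 0.4588 -0.3802] mid [ 0.4575 -0.379 ] yaw -45.63 len 0.0158 wid 0.0076
[319 186  15  41 554] [ 0.4286 -0.3291] mid [ 0.429  -0.3297] yaw 120.99 len 0.0241 wid 0.0082
[319 287  13  23 186] [ 0.4604 -0.3829] mid [ 0.4592 -0.3816] yaw -45.63 len 0.0163 wid 0.0079
t 17.35 pos [ 0.435  -0.3427  0.0793] toolx [-0.52   0.854  0.003] z [-0.002  0.002 -1.   ] w 0.504 g 0.0 F [-0.3  0.1  0.8] q7 1.59
yaw 121.35 delta [-0.0014  0.0075  0.3264] turn 0.0004 deg 0.2
```

Request:
apply_moves(
  deltas=[
    [0.5, [0, 0.008, 0.15], 0],
    [0.5, [0, 0.008, 0.27], 0],
    [0.5, [0, 0.008, 0.326], 0],
    [0.7, [0, 0.008, 0.326], 0],
    [0.85, [0, 0.008, 0.326], 0],
    [1, [0, 0.008, 0.326], 0],
    [1, [0, 0.008, 0.326], 0],
    [1, [0, 0.008, 0.326], 0],
    [1, [0, 0.008, 0.326], 0],
    [1, [0, 0.008, 0.2], 0],
    [1, [0, 0.008, 0], 0],
    [1, [0, 0.008, -0.3], 0],
  ],
  squeeze=20,
)

```text
t: 18.55
eef_pos: [0.4356, -0.3436, 0.1314]
tool_rot: [-0.001, 0.491, 0.871, -0.0]
contact_force: [1.8, 0.6, 0.9]
gripper_width: 0.109
grasp_force: 21.5
```

```bash
python3 e.py 90 112; python3 g.py .44 -.15 .14 146
```

```text
t 18.55 pos [ 0.4356 -0.3436  0.1314] toolx [-0.518  0.855  0.002] z [-0.002  0.001 -1.   ] w 0.109 g 21.5 F [1.8 0.6 0.9] q7 1.53
220 308 331 | 240 309 369 | 260 313 369 | 280 309 330 | 300 309 331 | 320 308 332 | 340 301 339 | 
blob [ 300  209   40  144 3295] [320.3 284.4]
t 18.6 pos [ 0.4387 -0.3475  0.1394] toolx [-0.516  0.856 -0.009] z [ 0.008 -0.005 -1.   ] w 0.104 g 21.6 F [ 1.8 -2.4  5.5] q7 1.53
yaw 121.09 delta [ 0.8424  0.5153 -0.0081] turn -0.0692 deg -24.9
```

Request:
apply_moves(
  deltas=[
    [1, [0.1, 0.06, 0], -0.01],
    [1, [0.26, 0.16, 0], -0.022],
    [1, [0.44, 0.27, -0.01], -0.036],
    [1, [0.62, 0.38, -0.01], -0.05],
    [1, [0.78, 0.48, -0.01], -0.063],
    [1, [0.84, 0.515, -0.01], -0.069],
    [1, [0.84, 0.515, -0.01], -0.069],
  ],
)

```text
t: 19.3
eef_pos: [0.438, -0.1451, 0.1328]
tool_rot: [0.001, 0.29, 0.957, 0.001]
contact_force: [0.2, -1.5, -0.2]
gripper_width: 0.107
grasp_force: 21.5
```

```bash
python3 g.py .455 .03 .17 168
```

```text
t 19.3 pos [ 0.438  -0.1451  0.1328] toolx [-0.832  0.555 -0.001] z [ 0.001  0.001 -1.   ] w 0.107 g 21.5 F [ 0.2 -1.5 -0.2] q7 1.48
yaw 146.27 delta [ 0.4151  0.7756 -0.1848] turn -0.0604 deg -21.7
```

Request:
apply_moves(
  deltas=[
    [1, [0.05, 0.09, -0.05], -0.008],
    [1, [0.13, 0.24, -0.12], -0.02],
    [1, [0.22, 0.41, -0.2], -0.033],
    [1, [0.31, 0.58, -0.25], -0.046],
    [1, [0.39, 0.73, -0.25], -0.058],
    [1, [0.415, 0.775, -0.25], -0.06],
  ],
)

```text
t: 19.9
eef_pos: [0.4567, 0.0301, 0.1831]
tool_rot: [0.001, 0.106, 0.994, 0.001]
contact_force: [-0.7, -0.3, 0.1]
gripper_width: 0.106
grasp_force: 21.5
```

```bash
python3 g.py .415 .22 .19 184.6
```

```text
t 19.9 pos [0.4567 0.0301 0.1831] toolx [-0.978  0.211 -0.002] z [ 0.002  0.001 -1.   ] w 0.106 g 21.5 F [-0.7 -0.3  0.1] q7 1.31
yaw 167.84 delta [ 0.4036  0.8842 -0.0342] turn -0.0466 deg -16.8
```

Request:
apply_moves(
  deltas=[
    [1, [0.04, 0.1, -0.02], -0.006],
    [1, [0.12, 0.26, -0.04], -0.015],
    [1, [0.2, 0.44, -0.04], -0.024],
    [1, [0.29, 0.64, -0.04], -0.034],
    [1, [0.37, 0.8, -0.04], -0.044],
    [1, [0.4, 0.88, -0.04], -0.046],
    [1, [0.4, 0.88, -0.04], -0.046],
  ],
)

```text
t: 20.6
eef_pos: [0.4154, 0.2179, 0.1902]
tool_rot: [0.0, -0.037, 0.999, 0.0]
contact_force: [1.0, -0.7, 0.2]
gripper_width: 0.106
grasp_force: 21.5
```

```bash
python3 g.py .3398 .3136 .10 184.6
```

```text
t 20.6 pos [0.4154 0.2179 0.1902] toolx [-0.997 -0.074 -0.001] z [ 0.001  0.    -1.   ] w 0.106 g 21.5 F [ 1.  -0.7  0.2] q7 1.13
yaw -175.78 delta [0.3422 0.5049 0.4508] turn -0.0011 deg -0.4
```

Request:
apply_moves(
  deltas=[
    [1, [0.1, 0.14, 0.05], 0],
    [1, [0.2, 0.3, 0.15], 0],
    [1, [0.3, 0.45, 0.3], 0],
    [1, [0.342, 0.505, 0.45], 0],
    [1, [0.342, 0.505, 0.58], 0],
    [1, [0.342, 0.505, 0.67], 0],
    [1, [0.342, 0.505, 0.698], 0],
    [1, [0.342, 0.505, 0.698], 0],
    [1, [0.3, 0.505, 0.698], 0],
    [1, [0.25, 0.505, 0.698], 0],
    [1, [0.202, 0.505, 0.698], 0],
    [1, [0.202, 0.505, 0.698], 0],
  ],
)

```text
t: 21.8
eef_pos: [0.3695, 0.3154, 0.0513]
tool_rot: [0.001, -0.036, 0.999, 0.001]
contact_force: [-0.6, -1.0, -0.4]
gripper_width: 0.102
grasp_force: 21.5
```

```bash
python3 g.py .3666 .3156 .0505 184.6; python3 s.py 90 112 .118 .086; python3 e.py 90 112
```

```text
t 21.8 pos [0.3695 0.3154 0.0513] toolx [-0.997 -0.072 -0.003] z [ 0.002  0.002 -1.   ] w 0.102 g 21.5 F [-0.6 -1.  -0.4] q7 1.02
yaw -175.9 delta [0.0145 0.0022 0.004 ] turn -0.0014 deg -0.5
t 21.8 pos [0.3695 0.3154 0.0513] toolx [-0.997 -0.072 -0.003] z [ 0.002  0.002 -1.   ] w 0.102 g 21.5 F [-0.6 -1.  -0.4] q7 1.02
G px [220.2 157. ] torque [0.05 0.04 0.02]
[(211, 158), (211, 159), (211, 160), (212, 158), (212, 159), (212, 160), (213, 158), (213, 159), (214, 158), (214, 159), (215, 158), (215, 159), (216, 157), (216, 158), (216, 159), (223, 156), (224, 156), (224, 157), (225, 156), (225, 157), (225, 158), (226, 156), (226, 157), (227, 156), (227, 157), (228, 156), (228, 157), (229, 155), (229, 156), (230, 155), (230, 156), (231, 155), (231, 156), (232, 154), (232, 155), (232, 156), (233, 155), (233, 156)]
0 shoulder [235.3 154.1] end [210.7 158.8]
15 shoulder [235.1 158. ] end [210.7 156.4]
30 shoulder [233.9 161.8] end [211.4 154. ]
45 shoulder [231.9 165.2] end [212.7 151.7]
60 shoulder [229.  168.1] end [214.6 149.9]
75 shoulder [225.6 170.3] end [216.8 148.6]
90 shoulder [221.7 171.6] end [219.2 147.8]
mouth [242.  152.4] mouth [249.4 158.2] mouth [257.  164.4] 
t 21.85 pos [0.3683 0.3151 0.051 ] toolx [-0.997 -0.072 -0.001] z [ 0.001  0.001 -1.   ] w 0.105 g 21.5 F [-0.7 -0.4 -0.6] q7 1.02
220 309 330 | 240 309 331 | 260 310 330 | 280 309 330 | 300 308 331 | 320 310 328 | 340 312 326 | 
blob [ 308  209   24  144 2957] [319.5 277.2]
```

Request:
apply_moves(
  deltas=[
    [1, [-0.009, 0, -0.01], 0],
    [1, [-0.013, 0, -0.035], 0],
    [1, [-0.018, 0, -0.07], 0],
    [1, [-0.03, 0, -0.102], 0],
    [1, [-0.043, 0, -0.132], 0],
    [1, [-0.062, 0, -0.162], 0],
    [1, [-0.081, 0, -0.19], 0],
    [1, [-0.106, 0, -0.214], 0],
    [1, [-0.132, 0, -0.236], 0],
    [1, [-0.162, 0, -0.257], 0],
    [1, [-0.194, 0, -0.275], 0],
    [1, [-0.194, 0, -0.275], 0],
  ],
)

```text
t: 23.1
eef_pos: [0.4071, 0.318, 0.106]
tool_rot: [0.001, -0.036, 0.999, 0.0]
contact_force: [-0.4, 0.3, -0.8]
gripper_width: 0.107
grasp_force: 21.5
```

```bash
python3 s.py 90 112 .118 .086; python3 e.py 90 112
```

```text
t 23.1 pos [0.4071 0.318  0.106 ] toolx [-0.997 -0.073 -0.001] z [ 0.001  0.001 -1.   ] w 0.107 g 21.5 F [-0.4  0.3 -0.8] q7 1.03
G px [229.7 139.2] torque [-0.01  0.04 -0.02]
[(221, 140), (221, 141), (221, 142), (222, 140), (222, 141), (222, 142), (223, 140), (223, 141), (223, 142), (224, 140), (224, 141), (224, 142), (225, 140), (225, 141), (226, 140), (226, 141), (234, 139), (234, 140), (235, 138), (235, 139), (235, 140), (236, 138), (236, 139), (236, 140), (237, 138), (237, 139), (238, 138), (238, 139), (239, 138), (239, 139), (240, 138), (240, 139), (241, 138), (241, 139), (242, 137), (242, 138), (242, 139), (243, 137), (243, 138)]
0 shoulder [244.7 136.7] end [220.3 140.9]
15 shoulder [244.5 140.6] end [220.3 138.4]
30 shoulder [243.3 144.4] end [221.1 135.9]
45 shoulder [241.2 147.9] end [222.4 133.7]
60 shoulder [238.4 150.8] end [224.2 131.9]
75 shoulder [234.9 152.9] end [226.4 130.5]
90 shoulder [231.1 154.2] end [228.9 129.8]
mouth [242.  152.4] mouth [249.4 158.2] mouth [257.  164.4] 
t 23.15 pos [0.4063 0.3178 0.1056] toolx [-0.997 -0.073 -0.   ] z [ 0.  0. -1.] w 0.103 g 21.5 F [ 0.1  0.2 -1.3] q7 1.03
220 309 330 | 240 309 331 | 260 310 330 | 280 309 330 | 300 308 330 | 320 310 328 | 340 312 326 | 
blob [ 308  209   24  144 2919] [319.5 277.2]
```

Request:
apply_moves(
  deltas=[
    [1, [0.1, 0, 0], 0],
    [1, [0.254, 0, 0], 0],
    [1, [0.32, 0, 0.1], 0],
    [1, [0.32, 0, 0.2], 0],
    [1, [0.32, 0, 0.275], 0],
    [1, [0.32, 0, 0.275], 0],
    [1, [0.28, 0, 0.275], 0],
    [1, [0.23, 0, 0.275], 0],
    [1, [0.19, 0, 0.275], 0],
    [1, [0.17, 0, 0.275], 0],
    [1, [0.16, 0, 0.275], 0],
    [1, [0.16, 0, 0.275], 0],
  ],
)

```text
t: 24.4
eef_pos: [0.374, 0.3154, 0.0506]
tool_rot: [0.0, -0.037, 0.999, 0.0]
contact_force: [-0.6, 0.6, -0.1]
gripper_width: 0.107
grasp_force: 21.5
```

```bash
python3 s.py 90 112 .118 .086|grep -v '^\['; python3 e.py 90 112
```

```text
t 24.4 pos [0.374  0.3154 0.0506] toolx [-0.997 -0.073 -0.   ] z [ 0.  0. -1.] w 0.107 g 21.5 F [-0.6  0.6 -0.1] q7 1.02
G px [221.6 157. ] torque [ 0.02  0.01 -0.  ]
0 shoulder [236.6 154.2] end [212.1 158.8]
15 shoulder [236.4 158. ] end [212.1 156.3]
30 shoulder [235.2 161.8] end [212.9 153.9]
45 shoulder [233.2 165.2] end [214.2 151.7]
60 shoulder [230.3 168.1] end [216.  149.9]
75 shoulder [226.9 170.3] end [218.2 148.5]
90 shoulder [223.1 171.5] end [220.6 147.8]
mouth [242.  152.4] mouth [249.4 158.2] mouth [257.  164.4] 
t 24.45 pos [0.3738 0.3154 0.0505] toolx [-0.997 -0.073  0.   ] z [-0.  0. -1.] w 0.105 g 21.5 F [-0.8 -0.3 -0.2] q7 1.02
220 309 330 | 240 309 331 | 260 311 330 | 280 309 330 | 300 309 330 | 320 310 328 | 340 312 326 | 
blob [ 308  209   24  144 2934] [319.5 277.2]
```

Request:
apply_moves(
  deltas=[
    [1, [-0.01, 0, 0], 0],
    [1, [-0.02, 0, 0], 0],
    [1, [-0.02, 0, 0], 0],
    [1, [-0.02, 0, 0], 0],
  ],
)

```text
t: 24.9
eef_pos: [0.3764, 0.3154, 0.0501]
tool_rot: [-0.001, -0.037, 0.999, -0.001]
contact_force: [-4.4, 1.2, 0.2]
gripper_width: 0.105
grasp_force: 21.5
```

Request:
apply_moves(
  deltas=[
    [1, [-0.006, 0, -0.03], 0],
    [1, [-0.014, 0, -0.063], 0],
    [1, [-0.025, 0, -0.092], 0],
    [1, [-0.038, 0, -0.12], 0],
    [1, [-0.055, 0, -0.147], 0],
    [1, [-0.073, 0, -0.172], 0],
    [1, [-0.073, 0, -0.172], 0],
  ],
)

```text
t: 25.6
eef_pos: [0.3924, 0.317, 0.0857]
tool_rot: [-0.0, -0.037, 0.999, 0.0]
contact_force: [-4.2, 0.2, -1.9]
gripper_width: 0.108
grasp_force: 21.7
```

```bash
python3 s.py 90 112 .118 .080; python3 e.py 90 112
```

```text
t 25.6 pos [0.3924 0.317  0.0857] toolx [-0.997 -0.073  0.   ] z [-0.     0.001 -1.   ] w 0.108 g 21.7 F [-4.2  0.2 -1.9] q7 1.02
G px [226.  145.9] torque [0.08 1.13 0.08]
[(216, 144), (216, 145), (217, 144), (217, 145), (218, 144), (218, 145), (218, 146), (219, 144), (219, 145), (219, 146), (220, 145), (220, 146), (221, 145), (221, 146), (221, 147), (222, 146), (222, 147), (230, 149), (231, 149), (231, 150), (232, 149), (232, 150), (233, 150), (233, 151), (234, 150), (234, 151), (235, 150), (235, 151), (235, 152), (236, 150), (236, 151), (236, 152)]
0 shoulder [239.3 143.5] end [214.7 147.9]
15 shoulder [239.1 147. ] end [214.8 144.9]
30 shoulder [238.  150.4] end [215.6 142. ]
45 shoulder [236.2 153.4] end [217.2 139.4]
60 shoulder [233.7 156. ] end [219.4 137.2]
75 shoulder [230.6 157.9] end [222.  135.6]
90 shoulder [227.2 159. ] end [224.9 134.8]
mouth [242.  152.4] mouth [249.4 158.2] mouth [257.  164.4] 
t 25.65 pos [0.3923 0.317  0.0854] toolx [-0.997 -0.074  0.   ] z [-0.  0. -1.] w 0.109 g 21.7 F [-3.6 -0.1 -1.4] q7 1.02
220 308 331 | 240 308 331 | 260 311 329 | 280 310 329 | 300 313 326 | 320 310 329 | 
blob [ 307  217   25  114 2183] [319.6 270.1]
```

Request:
apply_moves(
  deltas=[
    [1, [-0.022, 0, -0.022], 0],
    [1, [-0.047, 0, -0.042], 0],
    [1, [-0.075, 0, -0.061], 0],
    [1, [-0.105, 0, -0.076], 0],
    [1, [-0.135, 0, -0.087], 0],
    [1, [-0.165, 0, -0.095], 0],
    [1, [-0.165, 0, -0.095], 0],
  ],
)

```text
t: 26.4
eef_pos: [0.4268, 0.3193, 0.1042]
tool_rot: [0.001, -0.036, 0.999, 0.0]
contact_force: [-1.2, 1.0, -2.5]
gripper_width: 0.101
grasp_force: 20.6
```

```bash
python3 s.py 90 112 .118 .080; python3 e.py 90 112
```

```text
t 26.4 pos [0.4268 0.3193 0.1042] toolx [-0.997 -0.072 -0.002] z [ 0.002  0.001 -1.   ] w 0.101 g 20.6 F [-1.2  1.  -2.5] q7 1.06
G px [235.5 138.8] torque [0.08 0.47 0.01]
[(226, 134), (227, 133), (227, 134), (227, 135), (228, 134), (228, 135), (228, 136), (229, 135), (229, 136), (229, 137), (230, 136), (230, 137), (230, 138), (230, 139), (231, 137), (231, 138), (231, 139), (231, 140), (231, 141), (237, 147), (238, 147), (239, 147), (239, 148), (239, 149), (240, 148), (240, 149)]
0 shoulder [248.6 136.5] end [224.4 140.7]
15 shoulder [248.4 140. ] end [224.5 137.8]
30 shoulder [247.4 143.4] end [225.4 134.9]
45 shoulder [245.5 146.5] end [226.9 132.2]
60 shoulder [243. 149.] end [229.1 130.1]
75 shoulder [240.  150.9] end [231.7 128.5]
90 shoulder [236.7 152. ] end [234.6 127.6]
mouth [242.  152.4] mouth [249.4 158.2] mouth [257.  164.4] 
t 26.45 pos [0.4264 0.3193 0.1041] toolx [-0.997 -0.073 -0.002] z [ 0.002  0.001 -1.   ] w 0.107 g 20.5 F [-1.  -0.7 -1.5] q7 1.06
260 314 329 | 
blob [309 249  24  15 158] [321.8 257. ]
```

Request:
apply_moves(
  deltas=[
    [1, [0.02, 0, -0.01], 0],
    [1, [0.04, 0, -0.02], 0],
    [1, [0.07, 0, -0.07], 0],
    [1, [0.1, 0, -0.13], 0],
    [1, [0.1, 0, -0.18], 0],
    [1, [0.1, -0.1, -0.18], 0],
    [1, [0.1, -0.22, -0.18], 0],
    [1, [0.1, -0.31, -0.18], 0],
    [1, [0.1, -0.31, -0.15], 0],
    [1, [0.1, -0.31, -0.117], 0],
    [1, [0.1, -0.31, -0.117], 0],
  ],
)

```text
t: 27.6
eef_pos: [0.4093, 0.2562, 0.1263]
tool_rot: [-0.001, -0.037, 0.999, -0.0]
contact_force: [0.6, 1.2, -0.6]
gripper_width: 0.11
grasp_force: 20.7
```

```bash
python3 s.py 90 112 .118 .080; python3 e.py 90 112
```

```text
t 27.6 pos [0.4093 0.2562 0.1263] toolx [-0.997 -0.074  0.001] z [-0.001 -0.001 -1.   ] w 0.11 g 20.7 F [ 0.6  1.2 -0.6] q7 1.11
G px [235.4 138.9] torque [-0.04  0.01 -0.01]
[(226, 133), (226, 134), (226, 135), (227, 133), (227, 134), (227, 135), (227, 136), (228, 135), (228, 136), (228, 137), (229, 135), (229, 136), (229, 137), (229, 138), (230, 136), (230, 137), (230, 138), (230, 139), (231, 138), (231, 139), (231, 140), (231, 141), (238, 147), (238, 148), (239, 147), (239, 148), (239, 149), (240, 148), (240, 149), (240, 150)]
0 shoulder [249.2 136.5] end [223.8 140.9]
15 shoulder [248.9 140.2] end [223.9 137.8]
30 shoulder [247.8 143.7] end [224.8 134.7]
45 shoulder [245.9 146.9] end [226.4 132. ]
60 shoulder [243.3 149.6] end [228.7 129.7]
75 shoulder [240.1 151.6] end [231.5 128. ]
90 shoulder [236.6 152.7] end [234.4 127.2]
mouth [242.  152.4] mouth [249.4 158.2] mouth [257.  164.4] 
t 27.65 pos [0.4095 0.2565 0.1266] toolx [-0.997 -0.075  0.001] z [-0.001 -0.001 -1.   ] w 0.109 g 20.7 F [0.2 0.8 0. ] q7 1.11
260 310 328 | 
blob [309 248  24  15 200] [320.8 256.1]
```

Request:
apply_moves(
  deltas=[
    [1, [-0.02, 0, 0.035], 0],
    [1, [-0.045, 0, 0.078], 0],
    [1, [-0.07, 0, 0.121], 0],
    [1, [-0.09, 0, 0.156], 0],
    [1, [-0.105, 0, 0.182], 0],
    [1, [-0.12, 0, 0.208], 0],
    [1, [-0.135, 0, 0.234], 0],
    [1, [-0.135, 0, 0.234], 0],
  ],
)

```text
t: 28.5
eef_pos: [0.4374, 0.2582, 0.0801]
tool_rot: [0.0, -0.037, 0.999, 0.0]
contact_force: [1.8, 1.1, -0.3]
gripper_width: 0.105
grasp_force: 20.7
```

```bash
python3 s.py 90 112 .118 .080|grep -v should; python3 e.py 90 112
```

```text
t 28.5 pos [0.4374 0.2582 0.0801] toolx [-0.997 -0.073 -0.001] z [ 0.001  0.    -1.   ] w 0.105 g 20.7 F [ 1.8  1.1 -0.3] q7 1.19
G px [244.9 151.2] torque [ 0.21 -0.22 -0.05]
[(235, 146), (235, 147), (236, 146), (236, 147), (237, 146), (237, 147), (237, 148), (238, 147), (238, 148), (238, 149), (238, 150), (239, 148), (239, 149), (239, 150), (239, 151), (240, 149), (240, 150), (240, 151), (240, 152), (241, 150), (241, 151), (241, 152)]
mouth [242.  152.4] mouth [249.4 158.2] mouth [257.  164.4] 
t 28.55 pos [0.4372 0.2582 0.0804] toolx [-0.997 -0.073 -0.001] z [ 0.001  0.    -1.   ] w 0.102 g 20.7 F [ 0.6  0.4 -0.5] q7 1.19
260 313 329 | 280 317 322 | 
blob [309 248  24  16 221] [321.1 256.3]
```

Low force and past the plug level; release here.

Request:
apply_moves(
  deltas=[
    [0.85, [0, 0, 0], 0],
    [0.7, [0, 0, 0], 0],
    [0.7, [0, 0, 0], 0],
    [0.7, [0, 0, 0], 0],
    [0.7, [0, 0, -0.05], 0],
    [0.7, [0, 0, -0.2], 0],
    [0.7, [0, 0, -0.4], 0],
    [0.7, [0, 0, -0.6], 0],
    [0.7, [0, 0, -0.6], 0],
  ],
)

```text
t: 29.5
eef_pos: [0.4398, 0.2596, 0.2063]
tool_rot: [0.004, -0.036, 0.999, 0.003]
contact_force: [0.5, 0.6, -0.1]
gripper_width: 0.3
grasp_force: 0.0
```

```bash
cat > f.py <<'E'
from h import *
st(); p=bot.read_camera('scene'); hsv=cv2.cvtColor(p['color'],cv2.COLOR_RGB2HSV)
cv2.imwrite('pics/f.png',p['color'][:,:,::-1])
for n,a,b in (('driver_orange',0,16),('driver_cyan',90,112)):
    print(n,[(np.round(d['point'],3).tolist(),round(d['confidence'],2)) for d in bot.look_for(p,n)])
    m=((hsv[...,0]>=a)&(hsv[...,0]<=b)&(hsv[...,1]>90)&(hsv[...,2]>50))[130:180,233:275]
    ys,xs=np.nonzero(m);print((xs.min()+233,ys[xs==xs.min()].mean()+130),(xs.max()+233,ys[xs==xs.max()].mean()+130),len(xs),sorted(zip((xs+233).tolist(),(ys+130).tolist()))[::4])
E
python3 f.py
```

```text
t 29.5 pos [0.4398 0.2596 0.2063] toolx [-0.997 -0.073 -0.008] z [ 0.008  0.007 -1.   ] w 0.3 g 0.0 F [ 0.5  0.6 -0.1] q7 1.1
driver_orange [([0.43, 0.195, 0.098], 0.59)]
(np.int64(242), np.float64(155.5)) (np.int64(257), np.float64(166.0)) 56 [(242, 155), (243, 156), (244, 157), (245, 158), (246, 159), (247, 160), (248, 161), (249, 162), (250, 163), (251, 163), (252, 164), (253, 165), (254, 166), (256, 165)]
driver_cyan []
(np.int64(236), np.float64(150.0)) (np.int64(241), np.float64(152.0)) 14 [(236, 150), (238, 150), (239, 152), (240, 154)]
```

```bash
python3 w.py fin driver_orange driver_cyan; python3 f.py | tail -1; python3 -c "
from station import bot
print(bot.hand_in())"
```

```text
t 29.65 pos [0.4365 0.2578 0.2007] toolx [-0.997 -0.074 -0.   ] z [-0.  0. -1.] w 0.301 g 0.0 F [-0.1 -0.9  0.2] q7 1.1
[[-0.074, 0.962, 0.264, 0.369], [0.997, 0.071, 0.017, 0.252], [-0.002, 0.264, -0.964, 0.344], [0.0, 0.0, 0.0, 1.0]]
driver_orange [([0.427, 0.198, 0.1004], 0.65)]
driver_cyan [([0.427, 0.2578, 0.0999], 0.68), ([0.4523, 0.2684, 0.0142], 0.18), ([0.4588, 0.2639, 0.067], 0.15)]
(np.int64(236), np.float64(150.0)) (np.int64(241), np.float64(152.0)) 14 [(236, 150), (238, 150), (239, 152), (240, 154)]
the job is handed in; nothing more can be done
None
```

I handed the job in with both drivers released: orange in the right tube and cyan in the middle one. The left tube stopped orange short, so it holds the plug. The final camera measurements fit both sitting fully home, but hand-in returned no verdict, and I did not check that the jar, cleaner and loupe were undisturbed.

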